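Seat the loose crank in the work support's leaning drive and wind its table level

ROBOT

A 6-joint arm with a two-finger parallel gripper is mounted at the origin on a cart in front of the work surface, level with it; the furniture and walls round the work are solid. World frame = base frame: x ahead of the robot, y to its left, z up, the work surface at z = 0. Lengths are in mm, angles in rad, forces in N, time in s.
With the tool pointing down it reaches from about 350 to 775 mm from the base axis. Payload 7.3 kg.
Tool frame: the origin (TCP) lies on the centre line of the jaws, within the pads' length; the fingertips stand finger_overhang ahead of it and the grasp point (between the pads) lies 8 mm behind it (finger_overhang is the distance from the TCP to the fingertips, in mm); z points along the fingers, y is the line along which they close (so a half turn about z gives the same grasp; the last joint's range is limited). The gripper opens to 92 mm and grips with 3 to 60 N. Pads are 19 mm wide; open, the fingers measure 130 mm over their backs; the gripper's body (75 mm by 190 mm) begins 47 mm behind the grasp point.
Start: joints at [-0.146, 0.342, 1.524, -0, 1.275, -0.146], TCP at [525.018, 0.02, 237.741] pointing down, gripper open.
Joint ranges: [-2.53, 2.53], [-0.77, 2.02], [0.04, 2.7], [-1, 4.14], [0.28, 2.66], [-3.11, 3.11]. Speed limits (rad/s): [2.57, 2.57, 3.14, 3.14, 3.14, 3.14].

INTERFACE

Orientations are given as [roll, pitch, yaw] about the fixed x, y, z axes, in that order (R = Rz(yaw) Ry(pitch) Rx(roll)).
In Python, from plant import get_obs, capture, close_job, finger_overhang gives the robot as it stands.
- The arm moves only by the shell command python3 -m inch 'ROWS'. ROWS is JSON, one flat list of numbers, 7 for each row, row after row: the turn, a rotation vector about the tool's x, y, z scaled (see below), then the shift along the tool's x, y, z scaled (see below), then the closure, from -1 (fully open) to 1 (shut). In form: [ax, ay, az, tx, ty, tz, gripper, ax, ay, az, tx, ty, tz, gripper, ...]. A call has 1 to 10 rows; each row shifts and turns the commanded pose from where the row before left it, along the tool's axes as they then stand; what a row does not reach is not made up. The controller multiplies each number of a shift by 0.8 m and each number of a turn by 1.5 rad. A row lasts 1/12 s, in which the tool goes at most 41.7 mm and 7.16 degrees, less where a joint would pass 70% of its speed; a pose out of reach is approached as far as the arm can. A call with a number of a shift or a turn outside -1 to 1 is refused whole. A call with a gripper value outside its range is refused whole. The fingers move at their own pace and stop on an object; the grip force is fixed at half the most. Time passes only in rows, so rows that do not move let the fingers close. It gives the time, the measured TCP pose, the force, the opening and the grip force at its end, in the units of the state.
- get_obs(): the state, without advancing time (a new reading comes with each control period).
- capture(name): name is "scene" or "side" or "wrist"; returns a dict with "image" (480x640x3 uint8, red, green, blue), "mtx" (3x3 intrinsics, pixels), "pose" (4x4, takes a point from camera to world coordinates). Camera axes: x right, y up, looking along -z (the intrinsics and any distortion apply to the point x, -y, -z); pixel columns grow to the right and rows downward; lengths in mm; the calibration is good to about 2 mm. A picture is of the moment at which its call begins. There is no depth.
- close_job(): hands the job in; it is judged then, once.
The state is a dict: "time": time; "joint_positions": joint angles; "dq": joint speeds; "tau": joint torques, N m; "tool_pos": TCP position; "tcp_rot": TCP orientation; "contact_force": force on the tool from outside, world axes, zero at the start; "moment": the same for the moment, N m; "grip_width": finger opening in mm; "finger_force": force on a finger pad.
Only numpy, scipy, OpenCV 4.12 (cv2) and the standard library are available. Lean on these libraries where they do the work, as an engineer would, in place of code of your own. Each camera call takes 0.05 s, during which the arm holds its last target. There are 200 camera calls.

TASK

Take the loose crank out of its wooden stand and push its hexagon end into the leaning collar of the work support, turning it by feel until it drops fully home in the hidden hexagon drive. Then wind the crank until the lift table is level with the fixed rest beside it, so that a long board can lie across both. Leave the crank fully home in the collar and let go; leave the masking tape, the tape measure and the sanding block where they are.

Things in the scene. Friction and masses are not known exactly. Their poses are not given: they have to be found in the camera images.
- crank_boss (a point): Centre of the square boss (26 x 26 x 36 mm, flats facing x and y) on the hub of the loose steel crank (0.3 kg); hold it here to seat it. Axes of the crank: z along the shaft from hexagon to boss, x along the arm to the hand grip. Boss foot = top of the arm, 18 mm below; arm 28 wide, 12 thick; below it the shaft, 29 mm round. Starts upright in the stand, arm roughly to the robot's left.
- crank_tip (a point): Centre of the end face of the crank's hexagon, 145 mm below crank_boss along the shaft; same axes. The hexagon is the last 24 mm of the shaft: 26 mm across flats, 30 mm across corners, two corners in line with the arm, end bevelled over 2.5 mm.
- crank_grip (a point): Centre of the crank's black hand grip, a cylinder 24 mm in diameter and 60 mm long, parallel to the shaft, 75 mm from its axis (x), on the same side of the arm as the boss, 161 mm above the tip; spins freely on its pin. Its lower end is 4 mm above the arm. Axes as crank_boss.
- crank: The whole loose crank; origin and axes the same as crank_tip.
- stand: Fixed wooden block 90 x 90 x 60 mm with an upright round bore of 32 mm diameter, 50 mm deep, in which the crank stands; origin at the centre of its underside.
- collar: Grey painted tube on the front of the work support, fixed to it; origin at the centre of its mouth, z outward along the crank's axis, which leans 27 degrees from vertical to the support's front (roughly to the robot), y level, to the support's left as seen from the robot. Bore 33 mm, mouth flared to about 46 mm.
- drive_rim (a point): Centre of the rim of the steel drive socket, 37 mm inside the collar; axes as the collar. Its hexagon hole, 27.6 mm across flats and 22 mm deep, stands at an angle that differs every time and is not reported. The crank's end rests on the rim until its corners are within some 6 degrees of the hole's, then goes 22 mm deeper. Seat it with a push of 5 to 10 N.
- table_top (a point): Middle of the front edge (nearest the collar) of the top face of the lift table, a steel plate 110 x 90 x 12 mm on a round ram, the right-hand plate as seen from the robot. It moves only up and down. Turning the drive clockwise (looking into the collar) raises it 20 mm a turn; the drive is stiff (0.2 N m) and stays where it is left. Starts 15 to 23 mm below the fixed rest.
- rest_top (a point): Middle of the front edge of the top face of the fixed rest, a steel plate of the same size on a solid square post, beside the table to its left, 138 mm above the bench; axes of the support: x to its back, y to its left, z up.
- masking_tape: Roll of cream masking tape, 100 mm across, 24 mm high; loose bystander. Origin at the centre of its underside.
- yellow_tape_measure: Yellow tape measure, 35 x 84 x 69 mm, standing; loose bystander. Origin at the centre of its underside.
- sanding_block: Brown sanding block 60 x 100 x 31 mm; loose bystander. Origin at the centre of its underside.

How it is judged (in metres and radians):
On the way:
1. the crank's hexagon is fully home in the drive while the lift table is still at least 8 mm below the fixed rest (z of crank_tip in the frame of collar below -0.05 m and angle between the z axis of crank_tip and the z axis of collar, either way round below 0.15 rad and z of table_top in the frame of rest_top below -0.008 m), for 0.2 s.
At the end, for the whole second after the job is handed in: The lift table's top is within 3 mm of the height of the fixed rest's top; the crank stands in the collar with its tip at least 50 mm inside the mouth, in line within 8.5 degrees, at rest. The three bystanders are within 20 mm of where they stood (z of table_top in the frame of rest_top between -0.003 and 0.003 m and z of crank_tip in the frame of collar below -0.05 m and angle between the z axis of crank_tip and the z axis of collar, either way round below 0.15 rad and linear speed of crank below 0.03 m/s); the robot touches nothing.
It fails at once if the masking tape, the tape measure or the sanding block is moved by more than 20 mm (distance of any of masking_tape, yellow_tape_measure, sanding_block from where it was at the start of the episode above 0.02 m).
It also fails if it takes over 72 s, if anything falls off the work surface, if the arm or the gripper's body presses on something with over 40 N, if the wrist force passes 120 N, or if a joint passes its speed limit or range.

## Working session

There is one attempt and no reset: what is moved stays moved. The work goes in short steps, Python scripts to look and compute and a shell command to move; the robot and the scene stay as the last step left them, time stands still between calls to the robot, and variables do not carry over. Pictures are saved under pics/ and viewed, at most 10 in all, crops included, and the job is handed in when it is done.

```bash
ls; mkdir -p pics; python3 - <<'E'
from plant import *
import cv2,numpy as np,pickle
o=get_obs();print({k:np.round(v,3).tolist() for k,v in o.items()});print(finger_overhang)
d={}
for n in("scene","side"):
    c=capture(n);d[n]=c;cv2.imwrite(f"pics/{n}0.png",c["image"][:,:,::-1]);print(n,c["mtx"].tolist(),np.round(c["pose"],4).tolist(), [k for k in c])
pickle.dump(d,open("cams.pkl","wb"))
E
```

```text
pics
{'time': 0.0, 'joint_positions': [-0.146, 0.343, 1.525, -0.0, 1.275, -0.146], 'dq': [-0.001, -0.002, 0.002, -0.0, -0.0, 0.002], 'tau': [0.001, -43.125, -24.422, 0.072, 0.056, -0.0], 'tool_pos': [524.599, 0.068, 237.04], 'tcp_rot': [-3.14, -0.0, 1.571], 'contact_force': [-0.166, 0.93, 0.091], 'moment': [-0.04, 0.045, -0.045], 'finger_force': 0.0, 'grip_width': 91.507}
11.0
scene [[477.7941146949998, 0.0, 325.7857852869232], [0.0, 477.7941146949998, 237.0041737519956], [0.0, 0.0, 1.0]] [[-0.8513, 0.3322, -0.4062, 70.5637], [-0.5245, -0.5188, 0.6751, 845.3324], [0.0135, 0.7877, 0.6159, 861.6795], [0.0, 0.0, 0.0, 1.0]] ['image', 'mtx', 'pose']
side [[621.1045801468069, 0.0, 320.90218188313526], [0.0, 621.1045801468069, 237.76498384792592], [0.0, 0.0, 1.0]] [[-0.8372, 0.2664, -0.4776, -152.9352], [-0.5464, -0.373, 0.7499, 1188.5782], [0.0216, 0.8888, 0.4578, 844.3994], [0.0, 0.0, 0.0, 1.0]] ['image', 'mtx', 'pose']
```

View pics/scene0.png

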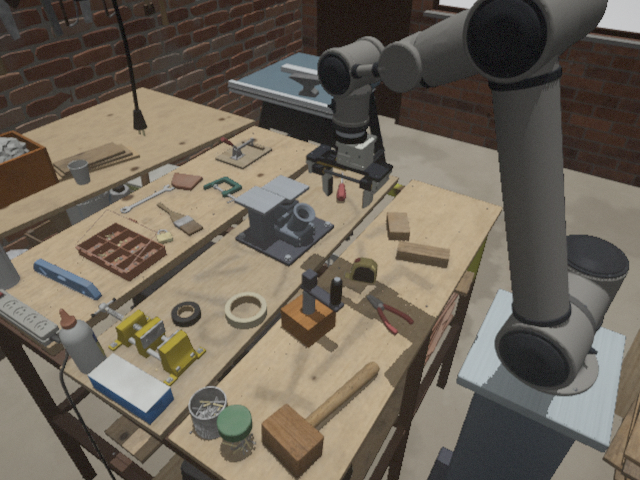

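View pics/side0.png

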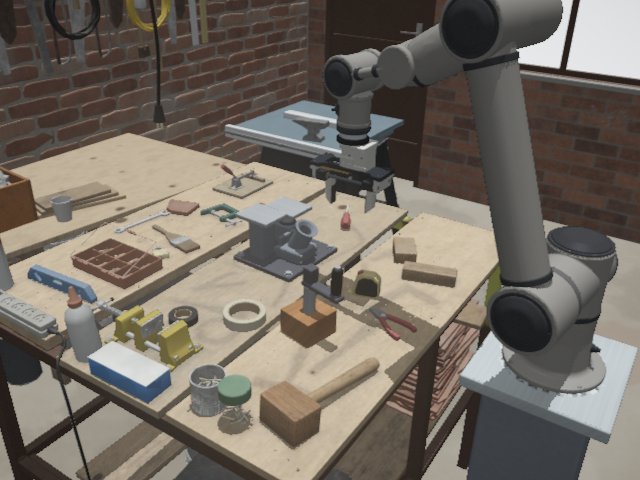

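```bash
python3 - <<'E'
import cv2,pickle,numpy as np
d=pickle.load(open("cams.pkl","rb"))
def crop(n,x,y,w,h,s): return cv2.resize(d[n]["image"][y:y+h,x:x+w,::-1],None,fx=s,fy=s,interpolation=cv2.INTER_CUBIC)
a=np.hstack([crop("scene",270,255,80,60,5),crop("side",270,250,80,60,5)])
b=np.hstack([crop("scene",230,170,110,82,400/110)[:298],crop("side",230,190,110,82,400/110)[:298]])
cv2.imwrite("pics/z1.png",np.vstack([a,b]))
E
```

```text
(no output)
```

View pics/z1.png

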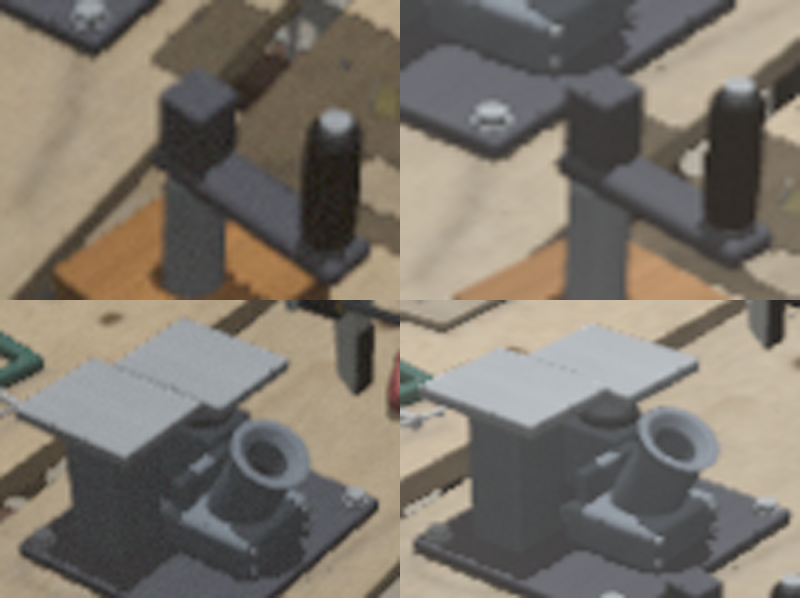

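```bash
cat >h.py <<'E'
import numpy as np,cv2,pickle
from scipy.spatial.transform import Rotation as R
def ray(c,u,v):
    K=c["mtx"];d=np.array([(u-K[0,2])/K[0,0],-(v-K[1,2])/K[1,1],-1.]);P=np.array(c["pose"])
    d=P[:3,:3]@d;return P[:3,3],d/np.linalg.norm(d)
def onz(c,u,v,z):
    o,d=ray(c,u,v);return o+d*(z-o[2])/d[2]
def tri(obs):
    A=np.zeros((3,3));b=np.zeros(3)
    for c,u,v in obs:
        o,d=ray(c,u,v);M=np.eye(3)-np.outer(d,d);A+=M;b+=M@o
    p=np.linalg.solve(A,b);return p,[np.linalg.norm((np.eye(3)-np.outer(ray(*q)[1],ray(*q)[1]))@(p-ray(*q)[0])) for q in obs]
def proj(c,p):
    P=np.array(c["pose"]);q=P[:3,:3].T@(np.asarray(p)-P[:3,3]);K=c["mtx"]
    return np.array([K[0,2]-K[0,0]*q[0]/q[2],K[1,2]+K[1,1]*q[1]/q[2]])
E
python3 - <<'E'
from h import *
np.set_printoptions(precision=1,suppress=True)
d=pickle.load(open("cams.pkl","rb"));S=d["scene"];D=d["side"]
print("boss",onz(S,309.8,274.4,173),onz(D,310.8,268.4,173))
print("grip",onz(S,337.4,278,201),onz(D,338,267,201))
k=110/400
f=lambda p:(230+p[0]*k,170+p[1]*k)
g=lambda p:(230+(p[0]-400)*k,190+(p[1]-300)*k)
f=lambda p:(230+p[0]*k,170+(p[1]-300)*k)
for p in[(20,408),(97,358),(205,402),(125,458)]:print("rest",onz(S,*f(p),138))
for p in[(413,380),(483,348),(612,393),(533,432)]:print("restD",onz(D,*g(p),138))
for p in[(185,318),(288,365)]:print("tabS",onz(S,*f(p),119))
for p in[(598,322),(698,366)]:print("tabD",onz(D,*g(p),119))
print("collar",tri([(S,*f((271,455))),(D,*g((678,440)))]))
E
```

```text
boss [485.7 218.7 173. ] [486.4 222.2 173. ]
grip [415.8 223.1 201. ] [416.9 225.1 201. ]
rest [841.1  44.3 138. ]
rest [836.5 -42.4 138. ]
rest [729.7 -37.2 138. ]
rest [735.7  53.5 138. ]
restD [857.2  41.5 138. ]
restD [851.7 -33.7 138. ]
restD [725.1 -25.9 138. ]
restD [732.6  58.9 138. ]
tabS [ 834.2 -154.6  119. ]
tabS [ 722.4 -140.   119. ]
tabD [ 836.1 -160.6  119. ]
tabD [ 723.5 -137.   119. ]
collar (array([674.5, -40.6, 108.2]), [np.float64(1.4556916430104465), np.float64(1.4556916430103928)])
```

The scene shows the crank boss at about (310,274), its grip at (337,278) and the collar mouth at about (305,212). I'll move near the crank and look with the wrist camera.

```bash
python3 -m inch '[0,0,0,0.04,-0.01,-0.02,-1, 0,0,0,0.04,-0.01,-0.02,-1, 0,0,0,0.04,-0.01,-0.02,-1, 0,0,0,0.04,-0.01,-0.02,-1, 0,0,0,0.04,-0.01,-0.02,-1, 0,0,-0.08,0,0,0,-1, 0,0,-0.08,0,0,0,-1, 0,0,-0.08,0,0,0,-1, 0,0,-0.08,0,0,0,-1, 0,0,-0.08,0,0,0,-1]'
python3 -m inch '[0,0,-0.08,0,0,0,-1, 0,0,-0.08,0,0,0,-1, 0,0,-0.08,0,0,0,-1, 0,0,-0.08,0,0,0,-1, 0,0,-0.08,0,0,0,-1, 0,0,-0.08,0,0,0,-1, 0,0,-0.08,0,0,0,-1, 0,0,-0.08,0,0,0,-1, 0,0,0,0,0,0,-1]'
python3 - <<'E'
from plant import *
import cv2,numpy as np,pickle
np.set_printoptions(precision=3,suppress=True)
c=capture("wrist");pickle.dump(c,open("w1.pkl","wb"));cv2.imwrite("pics/w1.png",c["image"][:,:,::-1]);print(c["mtx"],c["pose"])
o=get_obs();print(o["joint_positions"],o["tool_pos"],o["tcp_rot"])
E
```

```text
time: 0.93
tool_pos: [484.7, 160.2, 317.3]
tcp_rot: [-3.141, -0.0, 2.177]
contact_force: [0.1, -0.4, -0.6]
grip_width: 91.5
finger_force: 0.0
time: 1.68
tool_pos: [484.8, 160.0, 317.3]
tcp_rot: [-3.141, -0.001, 3.135]
contact_force: [-0.5, -0.3, -0.1]
grip_width: 91.8
finger_force: 0.0
[[369.079   0.    319.059]
 [  0.    369.079 242.924]
 [  0.      0.      1.   ]] [[  0.006  -0.96   -0.279 410.214]
 [  1.      0.006   0.002 161.431]
 [ -0.001  -0.279   0.96  464.366]
 [  0.      0.      0.      1.   ]]
[ 0.169  0.265  1.413 -0.     1.464 -1.389] [484.843 159.991 317.372] [-3.141 -0.001  3.129]
```

View pics/w1.png

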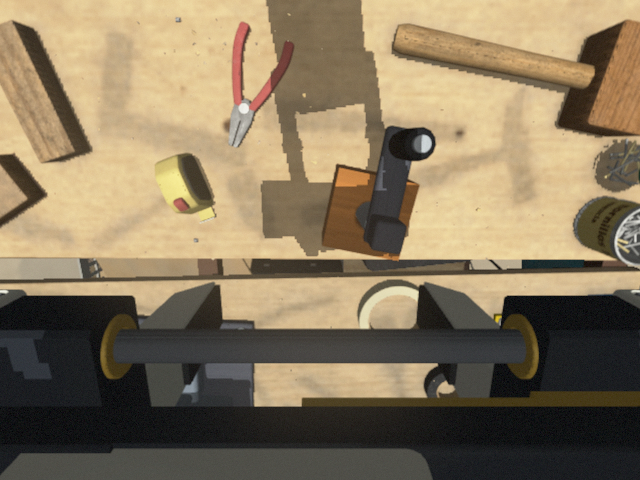

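```bash
python3 - <<'E'
from h import *
np.set_printoptions(precision=1,suppress=True)
c=pickle.load(open("w1.pkl","rb"))
print(onz(c,424,144,201),onz(c,386,236,173))
for b in [(485.7,218.7),(486.2,221)]:
  print(proj(c,[*b,173]))
  for s,t in((1,1),(1,-1),(-1,-1),(-1,1)): print(proj(c,[b[0]+13*s,b[1]+13*t,173]))
cv2.imwrite("pics/w1z.png",cv2.resize(c["image"][120:270,310:450,::-1],None,fx=4,fy=4,interpolation=cv2.INTER_CUBIC))
E
```

```text
[416.2 233.6 201. ] [489.3 215.5 173. ]
[390.1 231.7]
[405.1 246.9]
[373.6 247. ]
[374.7 216.1]
[407.  215.9]
[392.9 232.3]
[407.9 247.4]
[376.4 247.6]
[377.5 216.7]
[409.8 216.5]
```

View pics/w1z.png

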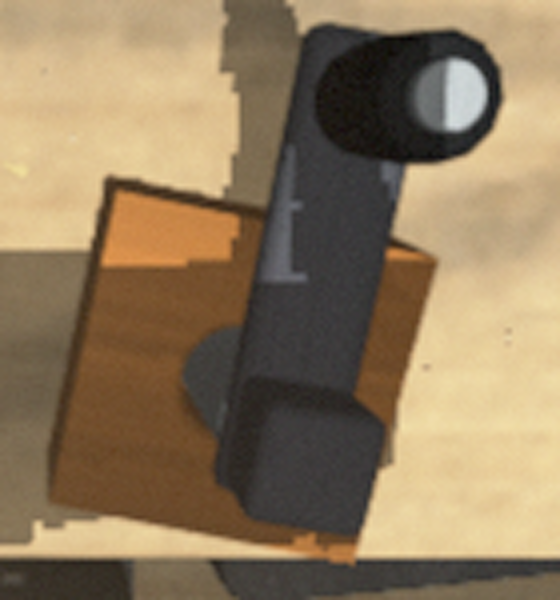

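```bash
python3 -m inch '[0,0,0.067,-0.0025,0.0365,0,-1, 0,0,0.067,-0.0025,0.0365,0,-1, 0,0,0,0,0,0.04,-1, 0,0,0,0,0,0.04,-1, 0,0,0,0,0,0.04,-1, 0,0,0,0,0,0.03,-1, 0,0,0,0,0,0,-1, 0,0,0,0,0,0,-1]'; python3 -c "
from plant import *
o=get_obs();print(o['joint_positions'],o['tool_pos'],o['tcp_rot'])"
```

```text
time: 2.4
tool_pos: [492.1, 217.9, 197.2]
tcp_rot: [-3.14, -0.002, 2.927]
contact_force: [0.3, 0.6, 0.9]
grip_width: 91.6
finger_force: 0.0
[ 2.74351669e-01  4.02813770e-01  1.54892234e+00 -1.77899864e-05
  1.19234546e+00 -1.08202081e+00] [492.14842501 217.87760086 197.20520389] [-3.14040941e+00 -2.18972517e-03  2.92717411e+00]
```

```bash
python3 -m inch '[0,0,0,0.004,0.0,0.029,-1, 0,0,0,0,0,0.029,-1, 0,0,0,0,0,0,-1]'; python3 -m inch '[0,0,0,0,0,0,1, 0,0,0,0,0,0,1, 0,0,0,0,0,0,1, 0,0,0,0,0,0,1, 0,0,0,0,0,0,1, 0,0,0,0,0,0,1, 0,0,0,0,0,0,1, 0,0,0,0,0,0,1, 0,0,0,0,0,0,1, 0,0,0,0,0,0,1]'
```

```text
time: 2.65
tool_pos: [488.5, 218.3, 150.0]
tcp_rot: [-3.14, -0.003, 2.928]
contact_force: [-0.8, -0.3, -0.2]
grip_width: 92.0
finger_force: 0.0
time: 3.48
tool_pos: [489.4, 218.7, 151.3]
tcp_rot: [-3.142, 0.0, 2.93]
contact_force: [-0.1, -0.6, 0.4]
grip_width: 30.3
finger_force: 0.0
```

```bash
python3 -m inch '[0,0,0,0,0,0,1, 0,0,0,0,0,0,1, 0,0,0,0,0,0,1, 0,0,0,0,0,0,1]'; python3 -m inch '[0,0,0,0,0,-0.02,1, 0,0,0,0,0,-0.02,1, 0,0,0,0,0,-0.02,1, 0,0,0,0,0,-0.03,1, 0,0,0,0,0,-0.03,1, 0,0,0,0,0,-0.03,1, 0,0,0,0,0,-0.03,1, 0,0,0,0,0,-0.02,1, 0,0,0,0,0,0,1]'; python3 -c "
from plant import *
o=get_obs();print(o['joint_positions'],o['contact_force'])"
```

```text
time: 3.82
tool_pos: [489.3, 218.5, 151.3]
tcp_rot: [-3.141, -0.0, 2.93]
contact_force: [-0.4, -0.8, 1.4]
grip_width: 25.9
finger_force: 29.5
time: 4.57
tool_pos: [490.5, 219.3, 314.4]
tcp_rot: [3.138, 0.005, 2.93]
contact_force: [-0.1, 0.5, -3.0]
grip_width: 25.7
finger_force: 30.0
[ 2.77413815e-01  3.14415695e-01  1.35265853e+00  4.28937102e-04
  1.46833806e+00 -1.08179213e+00] [-0.05740765  0.52059001 -2.99246479]
```

```bash
python3 -m inch '[0,0,0,-0.035,-0.033,0,1, 0,0,0,-0.035,-0.033,0,1, 0,0,0,-0.035,-0.033,0,1, 0,0,0,-0.035,-0.033,0,1, 0,0,0,-0.035,-0.033,0,1, 0,0,0,0,0,0,1]'; python3 -m inch '[0,0,-0.08,0,0,0,1, 0,0,-0.08,0,0,0,1, 0,0,-0.08,0,0,0,1, 0,0,-0.08,0,0,0,1, 0,0,-0.08,0,0,0,1, 0,0,-0.08,0,0,0,1, 0,0,-0.08,0,0,0,1, 0,0,-0.08,0,0,0,1, 0,0,-0.08,0,0,0,1]';python3 -m inch '[0,0,-0.08,0,0,0,1, 0,0,-0.08,0,0,0,1, 0,0,-0.08,0,0,0,1, 0,0,0,0,0,0,1]'
python3 - <<'E'
from plant import *
from h import *
np.set_printoptions(precision=3,suppress=True)
c=capture("wrist");pickle.dump(c,open("w2.pkl","wb"));cv2.imwrite("pics/w2.png",c["image"][:,:,::-1]);print(c["pose"])
o=get_obs();print(o["joint_positions"],o["tool_pos"],o["tcp_rot"])
for p in([674.5,-40.6,108],[732,8,138]):print(proj(c,p))
E
```

```text
time: 5.07
tool_pos: [601.2, 54.0, 308.0]
tcp_rot: [-3.138, -0.001, 2.924]
contact_force: [-0.2, 0.1, -4.0]
grip_width: 25.6
finger_force: 30.0
time: 5.82
tool_pos: [598.0, 60.6, 309.1]
tcp_rot: [3.139, -0.002, -2.267]
contact_force: [-0.4, -0.8, -3.8]
grip_width: 25.9
finger_force: 30.0
time: 6.15
tool_pos: [598.0, 60.5, 309.2]
tcp_rot: [3.139, -0.001, -1.909]
contact_force: [0.1, 0.3, -3.2]
grip_width: 25.7
finger_force: 30.0
[[ -0.943  -0.319  -0.09  574.271]
 [  0.332  -0.906  -0.264  -9.945]
 [  0.003  -0.279   0.96  456.234]
 [  0.      0.      0.      1.   ]]
[-0.027  0.449  1.164  0.     1.532 -2.824] [598.041  60.488 309.478] [ 3.139 -0.001 -1.916]
[202.522 140.536]
[155.375 217.601]
```

View pics/w2.png

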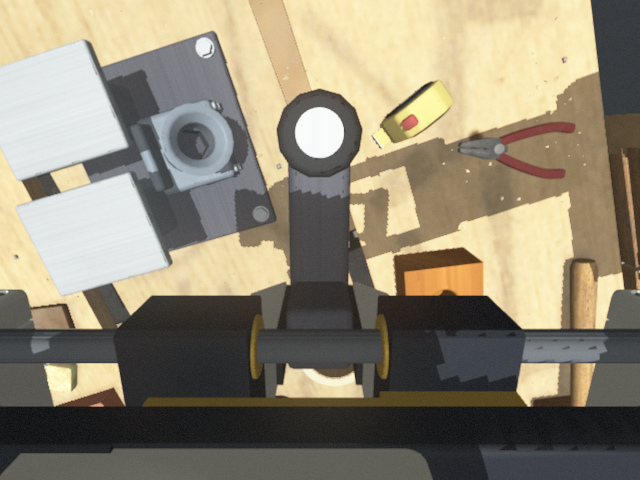

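```bash
python3 - <<'E'
from h import *
c=pickle.load(open("w2.pkl","rb"))
cv2.imwrite("pics/w2z.png",cv2.resize(c["image"][30:230,100:280,::-1],None,fx=3,fy=3,interpolation=cv2.INTER_CUBIC))
E
```

```text
(no output)
```

View pics/w2z.png

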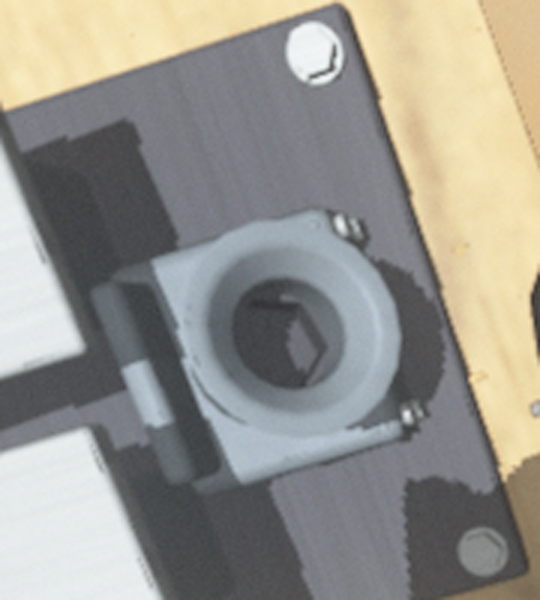

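```bash
python3 - <<'E'
from h import *
np.set_printoptions(precision=2,suppress=True)
d=pickle.load(open("cams.pkl","rb"));S=d["scene"];D=d["side"];c=pickle.load(open("w2.pkl","rb"));c["pose"]=np.array(c["pose"])
k=.275
obs=[(S,230+271*k,170+155*k),(D,230+278*k,190+140*k),(c,200,139.3)]
p,r=tri(obs);print(p,r)
z=lambda u,v:(100+u/3,30+v/3)
for a,b,h in((z(345,8),z(525,570),12),((134,174),(171,264),138)):
    A,B=onz(c,*a,h),onz(c,*b,h);e=A-B
    if e[1]<0:e=-e
    print(A,B,np.degrees(np.arctan2(-e[0],e[1])))
yaw=np.radians(-5)
for yd in(-6,-4):
  yaw=np.radians(yd);Z=R.from_euler("z",yaw).apply([-np.sin(np.radians(27)),0,np.cos(np.radians(27))])
  Y=R.from_euler("z",yaw).apply([0,1,0]);X=np.cross(Y,Z)
  q=p-37*Z
  for u,v in((325,352),(303,385),(288,300)):
    o,dd=ray(c,*z(u,v));t=np.dot(q-o,Z)/np.dot(dd,Z);w=o+t*dd-q
    print(yd,w@X,w@Y,w@Z,np.degrees(np.arctan2(w@Y,w@X)))
E
```

```text
[676.11 -42.6  106.81] [np.float64(1.6956188797147358), np.float64(1.2494993619312822), np.float64(0.4526872727388457)]
[ 643.18 -146.72   12.  ] [657.14  66.67  12.  ] -3.7416515299607065
[732.15 -32.19 138.  ] [737.94  51.71 138.  ] -3.9481066000195186
-6 -11.855535962625433 7.25864444890192 5.169864477285734e-14 148.5226226784392
-6 -1.4858277801097313 16.004646769216098 2.111733584588353e-15 95.30398094404956
-6 -5.278572958396933 -11.410222015439032 -6.938756042184056e-15 -114.82610595350681
-4 -11.61095343671545 7.041928683562486 -1.8394296896118063e-15 148.763601789668
-4 -0.9542947662620861 15.461182063774555 1.8756238793534984e-14 93.53192840877111
-4 -5.673353234097393 -11.842733361443617 2.458295602914921e-14 -115.59711228149865
```

```bash
cat >plan.py <<'E'
from h import *
from plant import get_obs
import sys
np.set_printoptions(precision=4,suppress=True)
P=np.array([676.1,-42.6,106.8]);yaw=R.from_euler("z",-4,degrees=True)
a=np.radians(27);Z=yaw.apply([-np.sin(a),0,np.cos(a)]);Y=yaw.apply([0,1,0]);X=np.cross(Y,Z)
def des(th):
    t=np.radians(th);x=np.cos(t)*X+np.sin(t)*Y;return R.from_matrix(np.c_[x,np.cross(-Z,x),-Z])
def state():
    o=get_obs();return o,np.array(o["tool_pos"]),R.from_euler("xyz",o["tcp_rot"])
L=np.array([0,0,141.3])
def tip():
    o,p,r=state();w=p+r.apply(L)-P
    x=r.as_matrix()[:,0]
    print("tip in collar",w@X,w@Y,w@Z,"theta",np.degrees(np.arctan2(x@Y,x@X)),"tilt",np.degrees(np.arccos(-r.as_matrix()[:,2]@Z)),"F collar",np.array(o["contact_force"])@np.c_[X,Y,Z],"j6",o["joint_positions"][5],"j5",o["joint_positions"][4])
def go(th,depth):
    o,p,r=state();q=des(th);rv=(r.inv()*q).as_rotvec()
    t=P+depth*Z-q.apply(L);s=q.inv().apply(t-p)
    print("rotvec/1.5",rv/1.5,"deg",np.degrees(np.linalg.norm(rv)),"shift/800 in new axes",s/800,"in old axes",r.inv().apply(t-p)/800)
E
python3 - <<'E'
from plan import *
c=pickle.load(open("w2.pkl","rb"));o,p,r=state()
for g in((319,131),(320,132)):
  G=onz(c,*g,p[2]+49.7);print("grip in tool",r.inv().apply(G-p))
tip();go(-130,30)
E
```

```text
grip in tool [ 75.4646  -0.9991 -49.6574]
grip in tool [ 75.2253  -0.7456 -49.6568]
tip in collar -48.28299430346354 97.41707699679567 93.4882428268371 theta -104.09283024680197 tilt 27.163652519723787 F collar [-1.3999  0.7482 -2.8015] j6 -2.82365448053747 j5 1.5317645322230267
rotvec/1.5 [ 0.2815 -0.1488  0.2768] deg 36.25729596528494 shift/800 in new axes [ 0.1063 -0.0627  0.0599] in old axes [ 0.1147 -0.042   0.0625]
```

```bash
python3 -m inch '[0.047,-0.025,0.046,0,0,0,1, 0.047,-0.025,0.046,0,0,0,1, 0.047,-0.025,0.046,0,0,0,1, 0.047,-0.025,0.046,0,0,0,1, 0.047,-0.025,0.046,0,0,0,1, 0.047,-0.025,0.046,0,0,0,1, 0,0,0,0,0,0,1, 0,0,0,0,0,0,1]';python3 -m inch '[0,0,0,0.0266,-0.0157,0.012,1, 0,0,0,0.0266,-0.0157,0.012,1, 0,0,0,0.0266,-0.0157,0.012,1, 0,0,0,0.0266,-0.0157,0.012,1, 0,0,0,0,0,0,1, 0,0,0,0,0,0,1, 0,0,0,0,0,0,1]'
python3 -c "
from plan import *
tip();go(-130,10)"
```

```text
time: 6.87
tool_pos: [597.2, 60.6, 310.4]
tcp_rot: [-2.77, 0.297, -2.279]
contact_force: [0.8, 0.5, -3.6]
grip_width: 25.8
finger_force: 30.0
time: 7.45
tool_pos: [596.0, -37.4, 269.8]
tcp_rot: [-2.767, 0.299, -2.279]
contact_force: [0.9, 0.0, -3.7]
grip_width: 26.0
finger_force: 30.0
tip in collar 3.0120725414958214 -0.04757638203814537 40.4162699716567 theta -129.87636708763412 tilt 0.2607778425494949 F collar [-0.8893  0.1069 -3.6898] j6 -2.6697507647545087 j5 0.7538185044500092
rotvec/1.5 [-0.0007  0.0029  0.0014] deg 0.28854117122093437 shift/800 in new axes [0.0016 0.0027 0.038 ] in old axes [0.0018 0.0028 0.038 ]
```

```bash
python3 -m inch '[0,0,0,0.0018,0.0028,0.019,1, 0,0,0,0,0,0.019,1, 0,0,0,0,0,0.006,1, 0,0,0,0,0,0.006,1, 0,0,0,0,0,0,1, 0,0,0,0,0,0,1]'
python3 -c "
from plan import *
tip();go(-130,-10)"
python3 - <<'E'
from plant import capture
from h import *
a=capture("scene")["image"][130:240,240:350,::-1];b=capture("side")["image"][130:240,240:350,::-1]
cv2.imwrite("pics/c1.png",cv2.resize(np.hstack([a,b]),None,fx=3.6,fy=3.6,interpolation=cv2.INTER_CUBIC))
E
```

```text
time: 7.95
tool_pos: [611.5, -37.5, 233.5]
tcp_rot: [-2.766, 0.3, -2.277]
contact_force: [0.5, -0.2, -3.8]
grip_width: 25.9
finger_force: 30.0
tip in collar 0.48773318999000087 0.9179450318541269 0.9926234874880288 theta -129.8026142276809 tilt 0.3220884465583221 F collar [-1.2863 -0.1637 -3.5781] j6 -2.6760548757304266 j5 0.6667609187808732
rotvec/1.5 [-0.0014  0.0035  0.0023] deg 0.3775949976513269 shift/800 in new axes [ 0.0003 -0.0006  0.0137] in old axes [ 0.0004 -0.0006  0.0137]
```

View pics/c1.png

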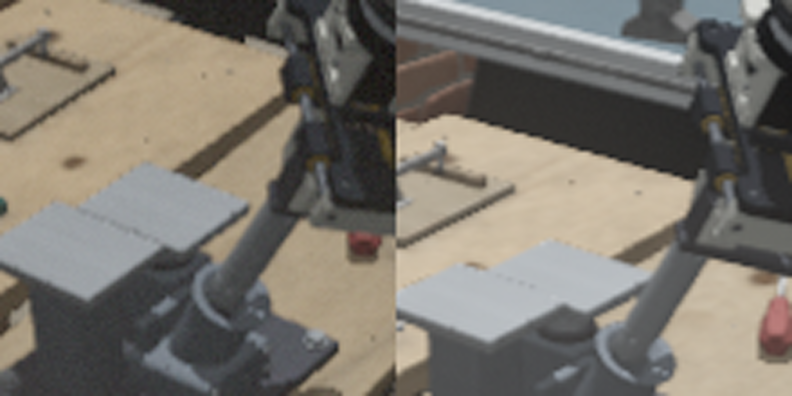

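The tip sits centred in the collar mouth in both views (about (305,210) scene). Going in slowly.

```bash
python3 -m inch '[0,0,0,0.0003,-0.0007,0.005,1, 0,0,0,0,0,0.005,1, 0,0,0,0,0,0.005,1, 0,0,0,0,0,0,1, 0,0,0,0,0,0,1]'
python3 -c "
from plan import *
tip()"
python3 -m inch '[0,0,0,0,0,0.005,1, 0,0,0,0,0,0.005,1, 0,0,0,0,0,0.005,1, 0,0,0,0,0,0.005,1, 0,0,0,0,0,0,1, 0,0,0,0,0,0,1]'
python3 -c "
from plan import *
tip()"
```

```text
time: 8.47
tool_pos: [617.4, -39.2, 227.3]
tcp_rot: [-2.76, 0.302, -2.276]
contact_force: [-20.4, 0.2, 25.0]
grip_width: 25.9
finger_force: 30.1
tip in collar 3.8363714034401064 -0.5179756520822377 -7.2067427104053134 theta -129.78896322084006 tilt 0.6305761915433764 F collar [-6.814  -1.2466 31.5166] j6 -2.679662119059457 j5 0.6458982470757684
time: 8.97
tool_pos: [625.3, -40.2, 214.6]
tcp_rot: [-2.757, 0.303, -2.275]
contact_force: [-24.1, -1.6, 31.2]
grip_width: 27.8
finger_force: 30.0
tip in collar 5.536528553317342 -1.1510513990160096 -22.18071078746112 theta -129.77781889481074 tilt 0.7855029029054997 F collar [-7.1159 -3.2659 38.6441] j6 -2.6823431535268285 j5 0.6150652873489024
```

```bash
python3 -m inch '[0,0,0,0,0,-0.0085,1, 0,0,0,0,0,-0.0085,1, 0,0,0,0,0,0,1, 0,0,0,0,0,0,1]'
python3 -c "
from plan import *
tip();print(state()[0]['moment'])"
python3 -m inch '[0,0,0,0.0016,0.0019,-0.005,1, 0,0,0,0.0016,0.0019,-0.005,1, 0,0,0,0,0,0,1, 0,0,0,0,0,0,1]'
python3 -c "
from plan import *
tip();print(state()[0]['moment'])
from plant import capture
from h import *
a=capture('scene')['image'][140:230,260:350,::-1];b=capture('wrist');pickle.dump(b,open('w3.pkl','wb'));b=b['image'][60:300,200:440,::-1]
cv2.imwrite('pics/c2.png',np.hstack([cv2.resize(a,(400,400),interpolation=2),cv2.resize(b,(400,400))]))"
```

```text
time: 9.3
tool_pos: [618.0, -39.0, 220.2]
tcp_rot: [-2.766, 0.3, -2.278]
contact_force: [-0.1, 1.1, -4.4]
grip_width: 27.9
finger_force: 30.0
tip in collar 0.272118093834531 -0.10458467438795 -13.857975207123872 theta -129.84605064120316 tilt 0.2937697740526426 F collar [-2.188   1.053  -3.8698] j6 -2.6799116482138867 j5 0.6381285880053282
[ 0.2051  0.6594 -0.0112]
time: 9.63
tool_pos: [610.7, -38.5, 225.5]
tcp_rot: [-2.766, 0.299, -2.278]
contact_force: [-0.0, 0.1, -4.1]
grip_width: 27.9
finger_force: 30.0
tip in collar -3.8848028678879802 -0.10128402807065899 -5.8021880155446945 theta -129.84363993900604 tilt 0.28571800572774336 F collar [-1.8753  0.0626 -3.6475] j6 -2.6819192350449206 j5 0.6464230351949577
[ 0.1684  0.5879 -0.0204]
```

View pics/c2.png

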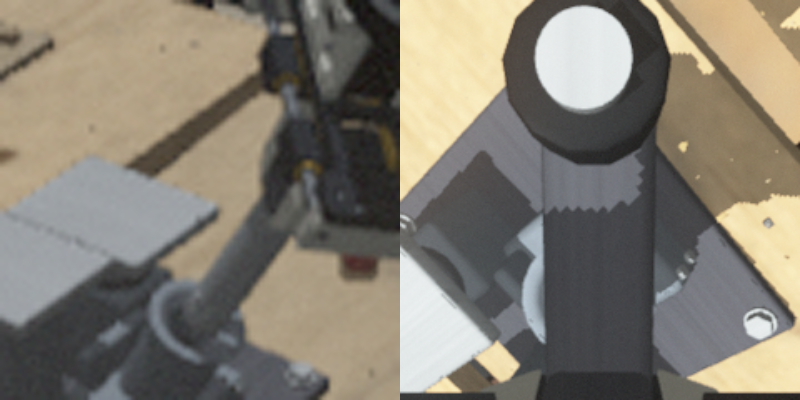

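```bash
python3 - <<'E'
from plan import *
o,p,r=state()
for f,box,tp in(("w2",(260,80,380,190),(np.array([598.04,60.49,309.48]),R.from_euler("xyz",[3.139,-.001,-1.916]))),("w3",(240,50,380,150),(p,r))):
    c=pickle.load(open(f+".pkl","rb"));x0,y0,x1,y1=box
    im=c["image"][y0:y1,x0:x1].astype(int);m=(im.min(2)>195).astype(np.uint8);m=((im.min(2)>190)&(im.max(2)-im.min(2)<25)).astype(np.uint8)
    n,l,s,ce=cv2.connectedComponentsWithStats(m);i=1+np.argmax(s[1:,4]);u,v=ce[i]+[x0,y0]
    print(f,s[i],u,v)
    oo,d=ray(c,u,v);Ci=tp[1].inv().apply(np.array(oo)-tp[0]);Di=tp[1].inv().apply(d)
    print("cam in tool",Ci,Di,[ (h,(Ci+Di*(h-Ci[2])/Di[2])[:2]) for h in(-50,-55,-60,-65)])
w=pickle.load(open("w3.pkl","rb"))
np.save("camtool.npy",0)
S=pickle.load(open("cams.pkl","rb"))["scene"]
print("mouth ctr px",(proj(S,P)-[260,140])*400/90)
for L2 in(141.3,135,127): print(L2,(proj(S,p+r.apply([0,0,L2]))-[260,140])*400/90)
E
```

```text
w2 [  35   27   49   51 1952] 319.06813524590166 132.16649590163934
cam in tool [  74.4693   -1.087  -146.6832] [0.0076 0.0006 1.    ] [(-50, array([75.201 , -1.0264])), (-55, array([75.1632, -1.0296])), (-60, array([75.1253, -1.0327])), (-65, array([75.0875, -1.0358]))]
w3 [  41   14   58   61 2778] 309.7260619150468 94.06767458603312
cam in tool [  74.4105    0.1008 -146.6207] [ 0.0995 -0.0234  0.9948] [(-50, array([84.074 , -2.1703])), (-55, array([83.5739, -2.0528])), (-60, array([83.0738, -1.9353])), (-65, array([82.5737, -1.8177]))]
mouth ctr px [195.1959 322.3236]
141.3 [196.4004 331.8945]
135 [199.99   326.0882]
127 [204.5859 318.6542]
```

```bash
python3 - <<'E'
from h import *
for f in("w2","w3"):
    c=pickle.load(open(f+".pkl","rb"))["image"].astype(int)
    g=c.mean(2)
    for v in range(60,300,8): 
        row=g[v,230:420];m=row<62 if v>0 else 0
        dx=np.abs(np.diff(cv2.GaussianBlur(row.astype(np.float32)[None],(3,1),0)[0]))
        pk=[230+i for i in range(1,len(dx)-1) if dx[i]>9 and dx[i]>=dx[i-1] and dx[i]>dx[i+1]]
        print(f,v,pk, int(g[v,316]))
    print([int(x) for x in g[130:180,316]],[int(x) for x in g[40:80,312]])
E
```

```text
w2 60 [269, 301] 225
w2 68 [272, 288, 304] 222
w2 76 [231, 275, 307] 219
w2 84 [233, 278, 309] 224
w2 92 [232, 235, 281, 303, 307, 331, 335, 414] 73
w2 100 [235, 237, 284, 291, 345, 404, 413] 89
w2 108 [240, 283, 311, 327, 354, 394, 403] 244
w2 116 [240, 243, 280, 300, 337, 357, 385, 389, 394, 407, 410, 415] 249
w2 124 [238, 243, 246, 277, 295, 342, 360, 379, 382, 396, 399, 416] 249
w2 132 [231, 248, 276, 294, 343, 361, 385, 388, 404, 417] 249
w2 140 [232, 246, 248, 251, 277, 295, 342, 360, 373, 375, 390, 403] 249
w2 148 [232, 247, 251, 254, 278, 299, 338, 359, 378, 381, 401] 249
w2 156 [231, 246, 253, 255, 283, 309, 328, 354, 371, 373, 376, 378, 382, 384] 249
w2 164 [236, 239, 241, 255, 258, 276, 280, 287, 349, 356] 87
w2 172 [233, 239, 258, 261, 287, 296, 299, 337, 350, 379, 406] 77
w2 180 [261, 264, 279, 282, 287, 347, 350, 356, 408] 134
w2 188 [264, 266, 269, 287, 296, 349, 376, 379, 382, 410] 131
w2 196 [234, 269, 288, 325, 332, 334, 339, 344, 349, 388, 412] 79
w2 204 [234, 271, 288, 349, 354, 356, 359, 362, 364, 387, 415] 76
w2 212 [235, 252, 265, 268, 274, 288, 349, 363, 387, 
[... 1863 characters left out ...]
231, 235, 264, 273, 282, 286, 351, 411] 68
w3 252 [242, 254, 275, 279, 286, 351, 405, 409, 417] 67
w3 260 [249, 260, 269, 280, 286, 351, 408] 67
w3 268 [251, 254, 262, 353, 410] 69
w3 276 [241, 246, 269, 351, 359, 393] 67
w3 284 [254, 267, 284, 353, 367, 376] 46
w3 292 [234, 282, 355, 387] 45
[66, 65, 67, 63, 66, 65, 62, 64, 67, 66, 66, 66, 63, 67, 64, 62, 62, 61, 61, 60, 49, 43, 44, 45, 39, 41, 39, 43, 64, 103, 117, 121, 121, 118, 117, 120, 120, 120, 117, 120, 119, 120, 120, 117, 115, 118, 118, 118, 121, 121] [216, 217, 215, 217, 219, 210, 140, 53, 57, 58, 55, 63, 62, 66, 63, 62, 65, 63, 65, 66, 65, 63, 66, 143, 215, 232, 232, 232, 231, 232, 232, 231, 233, 233, 233, 232, 231, 232, 233, 232]
```

```bash
sed -i 's/^L=.*/L=np.array([6.8-4.4,-0.5,126.3])/' plan.py
python3 -m inch '[0,0.023,0,-0.0117,-0.0036,0,1, 0,0,0,0,0,0.005,1, 0,0,0,0,0,0.005,1, 0,0,0,0,0,0.005,1, 0,0,0,0,0,0,1, 0,0,0,0,0,0,1]'
python3 -c "
from plan import *
tip();print(state()[0]['moment'])"
python3 -m inch '[0,0,0,0,0,0.005,1, 0,0,0,0,0,0,1]'
python3 -c "
from plan import *
tip();print(state()[0]['moment'])"
```

```text
time: 10.23
tool_pos: [623.2, -34.5, 217.6]
tcp_rot: [-2.771, 0.267, -2.292]
contact_force: [-0.3, -0.6, -3.1]
grip_width: 27.8
finger_force: 30.0
tip in collar -0.8201911977752141 -0.7595162321006477 -3.241432974590733 theta -129.86124393700206 tilt 1.751656366236524 F collar [-1.6621 -0.619  -2.6387] j6 -2.5945172289689795 j5 0.6657191127144377
[0.2777 0.5577 0.0665]
time: 10.4
tool_pos: [626.0, -35.2, 216.4]
tcp_rot: [-2.767, 0.269, -2.291]
contact_force: [-2.1, -1.9, 1.8]
grip_width: 27.5
finger_force: 30.0
tip in collar 1.8167032278275004 -1.4918751528167193 -5.567370730462062 theta -129.84015732343315 tilt 1.6607079147800647 F collar [-0.9619 -2.0377  2.4966] j6 -2.594315974061174 j5 0.6577826523275376
[-0.2395  0.6134 -0.2815]
```

```bash

python3 -m inch '[0,0,0,0.0024,-0.002,-0.005,1, 0,0,0,0,0,0.005,1, 0,0,0,0,0,0.002,1, 0,0,0,0,0,0,1, 0,0,0,0,0,0,1]'
python3 -c "
from plan import *
tip();print(state()[0]['moment'])"
python3 -m inch '[0,0,0,0,0,0.003,1, 0,0,0,0,0,0,1, 0,0,0,0,0,0,1]'
python3 -c "
from plan import *
tip();print(state()[0]['moment'])"
```

```text
time: 10.82
tool_pos: [626.2, -37.6, 213.6]
tcp_rot: [-2.769, 0.267, -2.291]
contact_force: [-0.4, -1.9, -1.8]
grip_width: 27.6
finger_force: 30.0
tip in collar 0.4941718245630399 -3.7404708509797513 -8.284017367841612 theta -129.8449059986486 tilt 1.7228067613565945 F collar [-1.0271 -1.9422 -1.4633] j6 -2.6014263599739778 j5 0.6550694003941034
[-0.3966  0.3554 -0.3436]
time: 11.07
tool_pos: [627.1, -37.4, 210.9]
tcp_rot: [-2.77, 0.267, -2.291]
contact_force: [1.2, -2.4, -4.8]
grip_width: 27.9
finger_force: 30.0
tip in collar -0.0003888911365961334 -3.444031922244594 -11.06330323046691 theta -129.85286062253238 tilt 1.7266046334144682 F collar [-0.9318 -2.3427 -4.9249] j6 -2.6015112601955845 j5 0.6504560599070565
[-0.4648  0.1501 -0.3788]
```

```bash

python3 -m inch '[0,0,0,0.0014,-0.0012,0.004,1, 0,0,0,0,0,0.003,1, 0,0,0,0,0,0,1, 0,0,0,0,0,0,1]'
python3 -c "
from plan import *
tip();print(state()[0]['moment'])"
python3 -m inch '[0,0,0,0,0,0.004,1, 0,0,0,0,0,0.003,1, 0,0,0,0,0,0,1, 0,0,0,0,0,0,1]'
python3 -c "
from plan import *
tip();print(state()[0]['moment'])"
```

```text
time: 11.4
tool_pos: [629.4, -39.2, 206.0]
tcp_rot: [-2.77, 0.267, -2.291]
contact_force: [1.8, -3.2, -4.9]
grip_width: 27.6
finger_force: 30.0
tip in collar -0.14924553782907884 -5.093577408493326 -16.54826402086542 theta -129.84640342423376 tilt 1.732270768513634 F collar [-0.3979 -3.0951 -5.2561] j6 -2.6063723314387848 j5 0.640320022982481
[-0.5941  0.0806 -0.3807]
time: 11.73
tool_pos: [631.8, -39.4, 200.9]
tcp_rot: [-2.77, 0.267, -2.291]
contact_force: [1.8, -3.7, -4.6]
grip_width: 27.6
finger_force: 30.0
tip in collar -0.2858616482969677 -5.1265221697622625 -22.176451682562632 theta -129.8514065284624 tilt 1.7300340704296275 F collar [-0.3181 -3.551  -5.0485] j6 -2.606734074974485 j5 0.6300836768843485
[-0.5687  0.1135 -0.4383]
```

```bash

python3 -m inch '[0,0,0,0,0,0.004,1, 0,0,0,0,0,0.003,1, 0,0,0,0,0,0,1, 0,0,0,0,0,0,1]'
python3 -c "
from plan import *
tip();print(state()[0]['moment'])"
python3 -m inch '[0,0,0,0,0,0.004,1, 0,0,0,0,0,0.003,1, 0,0,0,0,0,0,1, 0,0,0,0,0,0,1]'
python3 -c "
from plan import *
tip();print(state()[0]['moment'])"
```

```text
time: 12.07
tool_pos: [634.2, -39.6, 196.0]
tcp_rot: [-2.77, 0.267, -2.291]
contact_force: [3.6, -3.6, -4.2]
grip_width: 27.6
finger_force: 30.0
tip in collar -0.3125820461045467 -5.172001126223739 -27.643250060440334 theta -129.84811140497416 tilt 1.7211338137128722 F collar [ 1.536  -3.377  -5.4538] j6 -2.607133343620557 j5 0.6198573426132861
[-0.5511  0.094  -0.4215]
time: 12.4
tool_pos: [636.7, -39.9, 191.0]
tcp_rot: [-2.77, 0.267, -2.291]
contact_force: [3.2, -3.1, -5.0]
grip_width: 27.7
finger_force: 30.0
tip in collar -0.43317600807983836 -5.312497464251896 -33.22808612639104 theta -129.85045185827292 tilt 1.7213519313265315 F collar [ 0.7418 -2.8528 -5.9611] j6 -2.607580880032759 j5 0.6097293072594057
[-0.5403  0.113  -0.3304]
```

```bash

python3 -m inch '[0,0,0,0,0,0.003,1, 0,0,0,0,0,0.003,1, 0,0,0,0,0,0,1, 0,0,0,0,0,0,1]'
python3 -c "
from plan import *
tip();print(state()[0]['moment'])"
python3 -m inch '[0,0,0,0,0,0.002,1, 0,0,0,0,0,0.002,1, 0,0,0,0,0,0,1, 0,0,0,0,0,0,1]'
python3 -c "
from plan import *
tip();print(state()[0]['moment'])"
```

```text
time: 12.73
tool_pos: [638.7, -40.2, 186.7]
tcp_rot: [-2.77, 0.267, -2.291]
contact_force: [2.2, -2.4, -4.6]
grip_width: 27.5
finger_force: 30.0
tip in collar -0.505761316470841 -5.3785375580281976 -37.97400104192596 theta -129.8478445100901 tilt 1.7193424906951873 F collar [ 0.0075 -2.2121 -5.1901] j6 -2.6079647561900567 j5 0.6012273790385713
[-0.4924  0.14   -0.3405]
time: 13.07
tool_pos: [640.0, -40.5, 184.6]
tcp_rot: [-2.769, 0.267, -2.291]
contact_force: [-3.0, -3.8, 2.1]
grip_width: 28.2
finger_force: 30.0
tip in collar -0.21772653742668732 -5.637086577343472 -40.49432174157352 theta -129.8422141131237 tilt 1.7106105339520645 F collar [-1.4983 -4.0268  3.1368] j6 -2.6082002724116315 j5 0.5961488501354854
[-0.6221  0.5707 -0.454 ]
```

```bash
for i in 1 2 3; do
python3 -m inch '[-0.0014,0,0.04,0,-0.0005,0,1, -0.0014,0,0.04,0,-0.0005,0,1, 0,0,0,0,0,0,1]' >/dev/null
python3 -c "
from plan import *
tip();print(state()[0]['moment'])"; done
```

```text
tip in collar -1.3015337229247628 -5.4637070082013715 -41.16656754595665 theta -136.84491206253094 tilt 1.7526522979410013 F collar [-1.6209 -3.5056 -2.1947] j6 -2.4931247816871696 j5 0.6031275193649254
[-0.4383  0.6525 -0.373 ]
tip in collar -1.7532481262717317 -5.40672542152157 -41.482586837794535 theta -143.62276667499904 tilt 1.784017037355159 F collar [-2.5212 -2.9613 -2.7567] j6 -2.382719817675224 j5 0.609220895950713
[-0.4567  0.781  -0.2835]
tip in collar -2.018835583031981 -5.307621411241027 -41.46769669995047 theta -150.42961438752297 tilt 1.8075968076402993 F collar [-3.6244 -2.2323 -3.8207] j6 -2.2726653533476453 j5 0.6148536816803278
[-0.3379  0.9563 -0.2601]
```

```bash

python3 -m inch '[0,0,0,0,0,0.002,1, 0,0,0,0,0,0.002,1, 0,0,0,0,0,0,1, 0,0,0,0,0,0,1]' >/dev/null
python3 -c "
from plan import *
tip();print(state()[0]['moment'])"
for i in 1 2 3; do
python3 -m inch '[-0.0014,0,0.04,0,-0.0005,0,1, 0,0,0,0,0,0,1]' >/dev/null
python3 -c "
from plan import *
tip();print(state()[0]['moment'])"; done
```

```text
tip in collar -1.008185820073615 -5.046227307733402 -43.92398779338478 theta -150.31536790877388 tilt 1.7058826883859324 F collar [-3.4816 -0.793   2.1847] j6 -2.2746719528221138 j5 0.6090862039854232
[ 0.0804  1.1982 -0.0395]
tip in collar -1.1166453985825397 -4.982143368084063 -43.94400676747563 theta -153.93592516299034 tilt 1.717574421352766 F collar [-4.0428 -0.021   3.5004] j6 -2.2165026365973235 j5 0.6118026868672329
[0.2521 1.2239 0.1252]
tip in collar -1.3019128583534942 -4.842938736842801 -43.944773870548225 theta -157.37339377514414 tilt 1.734769132488262 F collar [-5.1312  0.3139  4.2771] j6 -2.1615316086058964 j5 0.6142549883148327
[0.3779 1.2766 0.2089]
tip in collar -1.447806323742883 -4.69832814653413 -43.9429247777389 theta -160.81693120775162 tilt 1.7510906850135786 F collar [-4.9027  0.9916  3.8331] j6 -2.1066204951318674 j5 0.6164414208518224
[0.4692 1.3719 0.2071]
```

```bash

python3 -m inch '[0,0,0,0.0023,0.0009,0,1, 0,0,0,0,0,0,1]' >/dev/null
python3 -c "
from plan import *
tip();print(state()[0]['moment'])"
for i in 1 2 3 4 5 6; do
python3 -m inch '[-0.0014,0,0.04,0,-0.0005,0,1, 0,0,0,0,0,0,1]' >/dev/null
python3 -c "
from plan import *
tip();print(state()[0]['moment'])"; done
```

```text
tip in collar -2.701497776316887 -4.946534669279574 -43.96095408755874 theta -160.6889769028117 tilt 1.671354260533907 F collar [-2.6234  1.1129  0.7997] j6 -2.109791995666184 j5 0.6107355216820248
[0.4534 0.8157 0.1982]
tip in collar -2.6878509915054356 -4.868347503169845 -43.97474213230374 theta -164.2909303058106 tilt 1.6915176041276283 F collar [-2.8597  2.1048  1.5289] j6 -2.052617257169881 j5 0.6132681732400542
[0.7333 0.9178 0.3925]
tip in collar -2.8513502744301213 -4.717456712981331 -43.99196844583971 theta -167.70339974214644 tilt 1.7147025875190212 F collar [-2.2882  2.7478  2.549 ] j6 -1.9985184963434486 j5 0.6150986571877921
[0.9583 0.9531 0.4715]
tip in collar -2.964795038656586 -4.5161719872688195 -43.97135214271536 theta -171.14607476198975 tilt 1.7337007336794752 F collar [-2.5948  3.6312  2.614 ] j6 -1.944101922571135 j5 0.6166669994390034
[1.1147 0.9285 0.5817]
tip in collar -3.098254451903869 -4.289974196112733 -43.99846453476258 theta -174.5871160439101 tilt 1.7590830358492386 F collar [-3.136   4.8574  3.2962] j6 -1.8898116705624777 j5 0.617992134074696
[1.3195 0.9126 0.664 ]
tip in collar -3.238076059190114 -4.025750066102468 -44.00652201011053 theta -178.02817602799269 tilt 1.78744341737742 F collar [-3.1483  4.2204  2.2678] j6 -1.8356208160035143 j5 0.6191018719301232
[1.5029 0.9059 0.7636]
tip in collar -3.3248160011193124 -3.837936081380842 -44.02327004789441 theta 178.52938240363991 tilt 1.8134307315071125 F collar [-3.8116  5.4857  2.2449] j6 -1.781505575399476 j5 0.6199135654031896
[1.6944 0.961  0.855 ]
```

```bash

python3 -m inch '[0,0,0,0,0,0,-0.3, 0,0,0,0,0,0,-0.3, 0,0,0,0,0,0,-0.3, 0,0,0,0,0,0,-0.3, 0,0,0,0,0,0,-0.3, 0,0,0,0,0,0,-0.3, 0,0,0,0,0,0,-0.3]'
python3 -m inch '[0,0,0,0,0,-0.02,-0.3, 0,0,0,0,0,-0.02,-0.3, 0,0,0,0,0,-0.02,-0.3, 0,0,0,0,0,0,-0.3, 0,0,0,0,0,0,-0.3]'
python3 - <<'E'
from plan import *
from plant import capture
tip();go(180,0)
o,p,r=state();c=capture("wrist");pickle.dump(c,open("w4.pkl","wb"))
im=c["image"][20:260,200:440].astype(int);m=((im.min(2)>185)&(im.max(2)-im.min(2)<25)).astype(np.uint8)
n,l,s,ce=cv2.connectedComponentsWithStats(m)
for i in range(1,n):
    if s[i,4]>300:print(s[i]+[200,20,0,0,0],ce[i]+[200,20])
cv2.imwrite("pics/w4.png",c["image"][:,:,::-1])
E
```

```text
time: 16.4
tool_pos: [641.7, -45.8, 181.6]
tcp_rot: [3.126, 0.441, 3.044]
contact_force: [0.2, 0.6, 0.1]
grip_width: 59.5
finger_force: 0.0
time: 16.82
tool_pos: [621.5, -44.6, 225.7]
tcp_rot: [3.127, 0.443, 3.044]
contact_force: [0.1, 0.0, -0.2]
grip_width: 59.4
finger_force: 0.0
tip in collar -0.3991192606229901 -5.828847292727164 4.420477640458631 theta 178.5687725301697 tilt 1.6244886352281604 F collar [-0.0053  0.027  -0.2186] j6 -1.7750510007930727 j5 0.707277960658358
rotvec/1.5 [ 0.0019 -0.0188 -0.0167] deg 2.1663303679486763 shift/800 in new axes [0.004  0.0079 0.0054] in old axes [0.004  0.0077 0.0055]
```

View pics/w4.png

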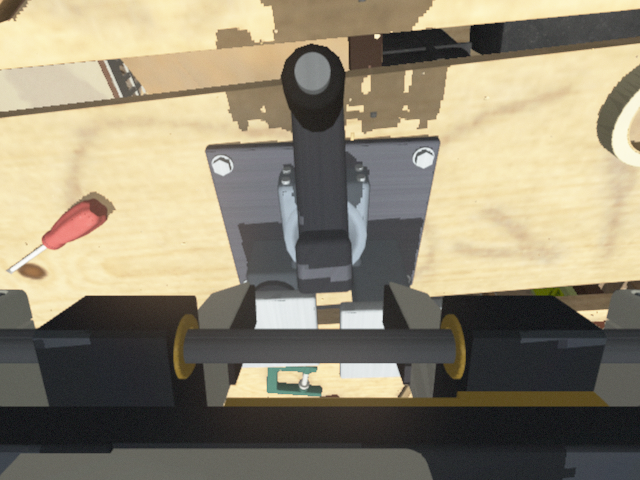

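```bash
python3 - <<'E'
from plan import *
c=pickle.load(open("w4.pkl","rb"));o,p,r=state()
def pl(u,v,h):
    a,d=ray(c,u,v);t=((P+h*Z-a)@Z)/(d@Z);w=a+t*d;return w
for h in(-37,-59):
    G=pl(312,72,h+191);B=pl(325,276,h+163)
    g=[(G-P)@X,(G-P)@Y];b=[(B-P)@X,(B-P)@Y]
    print(h,"grip",g,"boss",b,"dist",np.hypot(g[0]-b[0],g[1]-b[1]),"ang",np.degrees(np.arctan2(g[1]-b[1],g[0]-b[0])),"tool",r.inv().apply(B-p),r.inv().apply(G-p))
for q in((222,166),(424,158)):print(onz(c,*q,16))
for q in((223,150),(428,140)):print(onz(c,*q,12))
E
```

```text
-37 grip [np.float64(-87.75687287381884), np.float64(-4.72202972572429)] boss [np.float64(-10.036187242721134), np.float64(-1.7494046773286431)] dist 77.77751265402016 ang -177.8096450245475 tool [14.8311  3.5768  4.2794] [ 93.2601  -1.2722 -21.3859]
-59 grip [np.float64(-91.72844236589222), np.float64(-4.961165971076336)] boss [np.float64(-2.1269244196497294), np.float64(-1.5181928703013965)] dist 89.66764233570255 ang -177.79947004519633 tool [ 6.2718  3.947  26.0328] [96.5608 -1.6708  0.7224]
[ 660.1074 -136.3424   16.    ]
[670.3326  53.5554  16.    ]
[ 645.989  -132.3408   12.    ]
[654.4173  56.5369  12.    ]
```

```bash
cat >>plan.py <<'E'
L=np.array([0,0,141.3])
def des2(th,lean):
    q=des(th);return R.from_rotvec(-np.radians(lean)*Y)*q   # lean>0: crank top toward -X
def goto(th,lean,tcpc):
    o,p,r=state();q=des2(th,lean);rv=(r.inv()*q).as_rotvec()
    t=P+np.c_[X,Y,Z]@np.array(tcpc,float)
    print("rot",rv/1.5,"shift new axes",q.inv().apply(t-p)/800)
def tcpc_for_tip(th,lean,tipc):
    q=des2(th,lean);return np.array(tipc)-np.c_[X,Y,Z].T@q.apply(L)
E
python3 -c "
from plan import *
print(np.c_[X,Y,Z].T@des2(182.2,4).apply([0,0,-1]), tcpc_for_tip(182.2,4,[0,-1.7,-37]))
goto(182.2,4,[-8.5,-1.7,104.3])"
```

```text
[-0.0698 -0.      0.9976] [ -9.8566  -1.7    103.9558]
rot [ 0.0028 -0.0665 -0.0424] shift new axes [0.0186 0.0057 0.0307]
```

```bash

python3 -m inch '[0.0028,-0.0665,-0.0424,0,0,0,-0.3, 0,0,0,0.0186,0.0057,0,-0.3, 0,0,0,0,0,0.015,-0.3, 0,0,0,0,0,0.0157,-0.3, 0,0,0,0,0,0,-0.3, 0,0,0,0,0,0,-0.3]'
python3 -c "
from plan import *
goto(182.2,4,[-8.5,-1.7,104.3])"
python3 -m inch '[0,0,0,0,0,0,1, 0,0,0,0,0,0,1, 0,0,0,0,0,0,1, 0,0,0,0,0,0,1, 0,0,0,0,0,0,1, 0,0,0,0,0,0,1, 0,0,0,0,0,0,1, 0,0,0,0,0,0,1]'
python3 -c "
from plan import *
tip();print(state()[0]['moment'])"
```

```text
time: 17.37
tool_pos: [621.2, -40.4, 194.6]
tcp_rot: [-3.119, 0.538, 3.116]
contact_force: [0.1, 0.4, -0.2]
grip_width: 59.7
finger_force: 0.0
rot [ 0.0003 -0.002  -0.0001] shift new axes [-0.0009 -0.0001 -0.0014]
time: 18.03
tool_pos: [621.2, -40.3, 196.5]
tcp_rot: [-3.119, 0.541, 3.117]
contact_force: [-1.0, 0.8, 1.8]
grip_width: 25.9
finger_force: 30.0
tip in collar 1.6791352235965151 -1.5261650667534072 -36.14186695711272 theta -177.78715663021197 tilt 4.012346690188826 F collar [-0.1487  0.709   2.0448] j6 -1.9049529266371497 j5 0.4760613960962915
[0.4133 0.2339 0.169 ]
```

```bash
python3 -c "
from plan import *
goto(182.2,0,tcpc_for_tip(182.2,0,[0.8,-1.5,-37]))"
```

```text
rot [-0.0017  0.0467  0.0001] shift new axes [-0.0113 -0.0004  0.0006]
```

```bash

python3 -m inch '[0,0.0156,0,-0.0038,0,0,1, 0,0.0156,0,-0.0038,0,0,1, 0,0,0,0,0,0,1, 0,0,0,0,0,0,1]' >/dev/null
python3 -c "
from plan import *
tip();print(state()[0]['moment'])"
python3 -m inch '[0,0.0156,0,-0.0038,0,0,1, 0,0,0,0,0,0,1, 0,0,0,0,0,0,1]'>/dev/null
python3 -c "
from plan import *
tip();print(state()[0]['moment'])"
```

```text
tip in collar 0.4911259568338929 -1.335374143360499 -36.6726682474382 theta -177.7834295918435 tilt 1.2896810779496004 F collar [-0.3754  1.8263 -1.309 ] j6 -1.8545614819066458 j5 0.5612674341135213
[0.61   0.1044 0.2569]
tip in collar -0.34814002041974307 -1.2892028327879352 -36.70596092821194 theta -177.79189322978402 tilt 0.14264244271457527 F collar [-1.6798  2.4049 -1.7556] j6 -1.834975434514891 j5 0.6037171015264433
[0.8251 0.4064 0.3   ]
```

```bash

python3 -m inch '[0,0,0,-0.0005,0.001,0.0028,1, 0,0,0,0,0,0,1, 0,0,0,0,0,0,1]' >/dev/null
python3 -c "
from plan import *
tip();print(state()[0]['moment'])"
for i in 1 2 3 4 5; do
python3 -m inch '[0,0,0.04,0,0,0,1, 0,0,0,0,0,0,1]' >/dev/null
python3 -c "
from plan import *
tip();print(state()[0]['moment'])"; done
```

```text
tip in collar 0.03984255428334041 -0.9645387214795931 -38.89998447980832 theta -177.79900709512484 tilt 0.18126627230147227 F collar [-2.2926  1.5214 -3.1652] j6 -1.8318899066871528 j5 0.6006724400359845
[0.3702 0.6126 0.1345]
tip in collar 0.105177419888332 -0.8810508538893215 -38.896228376361904 theta 178.6471182152293 tilt 0.17966761542913526 F collar [-2.7167  2.2235 -3.6547] j6 -1.7697899244497945 j5 0.6010593465383941
[0.3542 0.686  0.1804]
tip in collar 0.14749955684378802 -0.7923738180944288 -38.882505430405075 theta 175.28597391438714 tilt 0.17556529399482224 F collar [-2.6633  0.1861 -3.3742] j6 -1.711082403532323 j5 0.601210232781267
[0.4882 0.7455 0.2452]
tip in collar 0.2328627806627586 -0.7231057874614881 -38.864197942519134 theta 171.90096323649195 tilt 0.16937791574131883 F collar [-2.8999  1.0432 -4.0475] j6 -1.651995495333309 j5 0.6012944132616477
[0.4825 0.8055 0.2569]
tip in collar 0.24595570079379964 -0.6608885853985901 -38.89163577493894 theta 168.50194184529653 tilt 0.1676310727247572 F collar [-3.1701  1.7191 -3.7413] j6 -1.5926299822882228 j5 0.6013463572110078
[0.5994 0.7607 0.2869]
tip in collar 0.3262720371181296 -0.6190440326664649 -38.8675997372742 theta 165.08899602882792 tilt 0.16190401969014068 F collar [-2.5317  2.4123 -5.8793] j6 -1.5330641105914056 j5 0.6013578349904427
[0.6219 0.7617 0.3742]
```

```bash

for i in 1 2 3; do
python3 -m inch '[0,0,0,0,0,0.002,1, 0,0,0,0,0,0,1]' >/dev/null
python3 -c "
from plan import *
tip()"; done
```

```text
tip in collar 1.2341640581705542 -0.7754873234303454 -39.71169856202452 theta 165.23897910936225 tilt 0.14676726501398485 F collar [-3.1744  1.737   1.3902] j6 -1.5358174833753335 j5 0.5987331842778012
tip in collar 1.8206877029502053 -0.8558597406146177 -40.91567574644561 theta 165.2202899585638 tilt 0.16522114472845856 F collar [-3.3946  2.2886  5.0103] j6 -1.5356103639840455 j5 0.5957462176419769
tip in collar 2.345186393757945 -0.970595623050602 -42.165805965420674 theta 165.2239760579075 tilt 0.19711085525856034 F collar [-2.323   2.1826  6.7418] j6 -1.5358884080556532 j5 0.5927678947496213
```

```bash

for i in 1 2 3 4 5 6 7; do
python3 -m inch '[0,0,0.04,0,0,0,1, 0,0,0,0,0,0,1]' >/dev/null
python3 -c "
from plan import *
tip();print(state()[0]['moment'])"; done
```

```text
tip in collar 2.340659917711376 -0.97197715773711 -42.18831901761611 theta 161.6192422893697 tilt 0.19676575230570112 F collar [-3.7511  1.8602  6.9417] j6 -1.472970112657003 j5 0.5927451560512822
[0.638  0.9979 0.3151]
tip in collar 2.355991430293592 -0.9502434164514744 -42.17205943318924 theta 158.18197502729987 tilt 0.19645971363840475 F collar [-2.6851  1.5553  6.1252] j6 -1.4129220902716473 j5 0.592796579216087
[0.5339 1.0034 0.2613]
tip in collar 2.332042637552332 -0.9788376972853751 -42.17227719931395 theta 154.74719480426927 tilt 0.19742280590950198 F collar [-2.9227  1.902   6.9955] j6 -1.352967104283352 j5 0.5927904435642029
[0.5835 1.0617 0.2739]
tip in collar 2.3233356377352257 -0.9973117871369187 -42.171538678666614 theta 151.30715765841364 tilt 0.19747991957569871 F collar [-3.3046  1.3589  6.3662] j6 -1.2929692822242038 j5 0.5927916964636376
[0.5623 1.0864 0.27  ]
tip in collar 2.329478418641711 -0.9983837151567657 -42.19598408598645 theta 147.8659974299149 tilt 0.19678607929908357 F collar [-3.4144  1.1356  6.3661] j6 -1.2329219507521898 j5 0.5927855918668974
[0.5581 1.0329 0.2676]
tip in collar 2.318203436161589 -0.9944605820890986 -42.194453960273016 theta 144.42943641581314 tilt 0.19612938121630574 F collar [-3.4802  2.422   6.6677] j6 -1.1729450944485782 j5 0.592792510753411
[0.5436 1.0324 0.2655]
tip in collar 2.2916007395171265 -0.9687298395018038 -42.19060130849759 theta 140.99559595813682 tilt 0.19440454718875227 F collar [-3.4245  1.9117  6.4054] j6 -1.1129638579920271 j5 0.5928171214866967
[0.5126 0.9974 0.2603]
```

```bash

for i in 1 2 3 4 5 6 7 8 9 10 11 12; do
python3 -m inch '[0,0,0.04,0,0,0,1, 0,0,0,0,0,0,1]' >/dev/null
python3 -c "
from plan import *
tip()" | cut -c1-200; done
```

```text
tip in collar 2.23456815750463 -1.0116392501205935 -42.212239487599135 theta 137.55570041572383 tilt 0.19293065216923316 F collar [-3.0482  1.2362  6.9258] j6 -1.0529831115467037 j5 0.5928408499624725
tip in collar 2.259071510573111 -1.0366646539818527 -42.191358250020876 theta 134.11860665175735 tilt 0.19590696061266252 F collar [-2.544   2.2757  6.0543] j6 -0.9929603280549592 j5 0.592853833816869
tip in collar 2.2438534639959893 -0.9863335365632822 -42.19438236153852 theta 130.6798151323103 tilt 0.19306477041496356 F collar [-2.3114  1.4695  6.7626] j6 -0.9329563101196763 j5 0.5928275374675991
tip in collar 2.2275466288217394 -1.007212952037417 -42.19523218304844 theta 127.24657182961194 tilt 0.19331280994544803 F collar [-3.4926  1.7295  7.1027] j6 -0.872995327803128 j5 0.5928763108472521
tip in collar 2.175330774967356 -0.9946682791040964 -42.22137641551656 theta 123.80731658250546 tilt 0.18962929714910928 F collar [-3.3633  2.1552  7.3328] j6 -0.8129895447087288 j5 0.5928982861809755
tip in collar 2.1527618115234675 -0.977931964602204 -42.21544564637217 theta 120.36916122567533 
[... 605 characters left out ...]
.18650919218745632 F collar [-3.8999  2.2529  5.7986] j6 -0.5730291145923115 j5 0.5929811145237116
tip in collar 2.0807550454976584 -0.9248727549495853 -42.24351378116041 theta 106.61841985409788 tilt 0.18130005487127487 F collar [-3.3676  1.3438  6.5188] j6 -0.5129756167469857 j5 0.592985651306196
tip in collar 2.0954540610596952 -0.9144864643816197 -42.22473813007575 theta 103.18172328769184 tilt 0.1815115171805789 F collar [-3.3978  1.7973  7.2311] j6 -0.45298653700428754 j5 0.593001655472859
tip in collar 2.06051269726997 -0.9037189356628667 -42.22972932097592 theta 99.74513443470101 tilt 0.17931674437855663 F collar [-3.7529  2.3189  7.2275] j6 -0.39300768115454715 j5 0.5930332671314293
```

```bash

python3 -m inch '[0,0,0,0.0023,-0.0021,0,1, 0,0,0,0,0,0,1, 0,0,0,0,0,0,1]' >/dev/null
cat > t.py <<'E'
from plan import *
o,p,r=state();w=p+r.apply(L)-P;x=r.as_matrix()[:,0];M=np.c_[X,Y,Z]
print("tip",np.round([w@X,w@Y,w@Z],1),"th",round(np.degrees(np.arctan2(x@Y,x@X))%360,1),"tilt",np.round(np.degrees((M.T@-r.as_matrix()[:,2])[:2]),1),"F",np.round(M.T@o["contact_force"]+[1.4,0,2.7],1),"M",np.round(M.T@o["moment"],2),"j",np.round(o["joint_positions"][3:],2),"w",round(o["grip_width"],1),"t",round(o["time"],1))
E
python3 t.py
for i in 1 2 3 4 5 6; do
python3 -m inch '[0,0,0.04,0,0,0,1, 0,0,0,0,0,0,1]' >/dev/null; python3 t.py; done
```

```text
tip [  1.6  -0.1 -42.3] th 99.8 tilt [-0.2  0.2] F [ 1.  -1.  10.7] M [-0.18  0.26  0.12] j [ 0.11  0.59 -0.39] w 26.0 t 23.6
tip [  1.5  -0.1 -42.3] th 96.2 tilt [-0.2  0.2] F [ 1.6 -0.5  8.7] M [-0.17  0.28  0.16] j [ 0.11  0.59 -0.33] w 25.9 t 23.8
tip [  1.6  -0.1 -42.3] th 92.8 tilt [-0.2  0.2] F [ 0.7 -0.6 10.1] M [-0.16  0.25  0.02] j [ 0.11  0.59 -0.27] w 25.7 t 23.9
tip [  1.6  -0.  -42.3] th 89.3 tilt [-0.2  0.2] F [ 1.4 -0.1 10.1] M [-0.13  0.27  0.05] j [ 0.11  0.59 -0.21] w 26.2 t 24.1
tip [  1.6  -0.1 -42.3] th 85.9 tilt [-0.2  0.2] F [ 0.4 -0.4  9.6] M [-0.12  0.24  0.1 ] j [ 0.11  0.59 -0.15] w 25.9 t 24.3
tip [  1.6  -0.  -42.3] th 82.4 tilt [-0.2  0.2] F [ 1.5 -0.1  9.3] M [-0.13  0.19  0.06] j [ 0.11  0.59 -0.09] w 25.8 t 24.4
tip [  1.7  -0.  -42.3] th 79.0 tilt [-0.2  0.2] F [1.4 0.1 9.9] M [-0.15  0.19  0.08] j [ 0.11  0.59 -0.03] w 25.8 t 24.6
```

```bash

for i in 1 2 3 4 5 6 7 8 9 10 11 12 13 14; do
python3 -m inch '[0,0,0.04,0,0,0,1, 0,0,0,0,0,0,1]' >/dev/null; python3 t.py; done
```

```text
tip [  1.7  -0.1 -42.3] th 75.6 tilt [-0.2  0.2] F [ 0.9 -0.7  9. ] M [-0.13  0.19  0.07] j [0.11 0.59 0.03] w 25.9 t 24.8
tip [  1.7  -0.1 -42.3] th 72.1 tilt [-0.2  0.2] F [ 1.1 -0.6  9.7] M [-0.21  0.27  0.1 ] j [0.11 0.59 0.09] w 25.7 t 24.9
tip [  1.7  -0.  -42.3] th 68.7 tilt [-0.2  0.2] F [ 1.5  0.3 10.1] M [-0.17  0.21  0.08] j [0.11 0.59 0.15] w 25.7 t 25.1
tip [  1.7  -0.1 -42.3] th 65.3 tilt [-0.2  0.2] F [ 0.6 -1.4  9.6] M [-0.16  0.23  0.03] j [0.11 0.59 0.21] w 25.9 t 25.3
tip [  1.7  -0.1 -42.3] th 61.8 tilt [-0.2  0.2] F [ 1.5 -0.6  9.4] M [-0.16  0.2   0.05] j [0.11 0.59 0.27] w 25.8 t 25.4
tip [  1.7  -0.1 -42.3] th 58.4 tilt [-0.2  0.2] F [ 0.2 -0.4  9.2] M [-0.19  0.16  0.1 ] j [0.11 0.59 0.33] w 25.7 t 25.6
tip [  1.8  -0.1 -42.3] th 54.9 tilt [-0.2  0.2] F [ 1.4 -0.3  9. ] M [-0.19  0.18  0.08] j [0.11 0.59 0.39] w 25.8 t 25.8
tip [  1.8  -0.1 -42.3] th 51.5 tilt [-0.2  0.2] F [1.1 0.2 8.7] M [-0.14  0.23  0.03] j [0.11 0.59 0.45] w 25.8 t 25.9
tip [  1.8  -0.1 -42.3] th 48.1 tilt [-0.2  0.2] F [ 1.5 -0.3  9.8] M [-0.15  0.21  0.07] j [0.11 0.59 0.51] w 25.9 t 26.1
tip [  1.8  -0.1 -42.4] th 44.6 tilt [-0.2  0.2] F [ 1.7 -0.2  8.2] M [-0.08  0.18  0.09] j [0.11 0.59 0.57] w 25.6 t 26.3
tip [  1.8  -0.1 -42.4] th 41.2 tilt [-0.2  0.2] F [1.3 0.2 7.8] M [-0.2   0.25  0.08] j [0.11 0.59 0.63] w 26.3 t 26.4
tip [  1.8  -0.1 -42.4] th 37.7 tilt [-0.2  0.2] F [ 1.3 -1.   8.9] M [-0.15  0.23  0.05] j [0.11 0.59 0.69] w 25.9 t 26.6
tip [  1.8  -0.1 -42.4] th 34.3 tilt [-0.2  0.2] F [ 1.6 -0.1  8.3] M [-0.08  0.19  0.04] j [0.11 0.59 0.75] w 25.7 t 26.8
tip [  1.8  -0.1 -42.4] th 30.9 tilt [-0.2  0.2] F [1.7 0.2 7.7] M [-0.15  0.15  0.06] j [0.11 0.59 0.81] w 25.6 t 26.9
```

```bash
python3 - <<'E'
from plan import *
from plant import capture
d=pickle.load(open("cams.pkl","rb"));c=pickle.load(open("w4.pkl","rb"))
for h in(-37,-59):
    a=[proj(c,P-9*X*0+(h+163)*Z-8*X+s*13*Y) for s in(-1,1)];print(h,a)
T=np.array([732-0.07*-95,-95,119.])  # rough
for n in("scene","side"):
    n1=capture(n);cv2.imwrite(f"pics/{n}_t.png",n1["image"][:,:,::-1]);
    A=cv2.cvtColor(d[n]["image"],6);B=cv2.cvtColor(n1["image"],6)
    for nm,pt in(("table back-right",[836,-150,119]),("rest",[840,44,138]),("table",[800,-140,119])):
        u,v=proj(d[n],pt).round().astype(int)
        t=A[v-10:v+11,u-10:u+11];S=B[v-22:v+23,u-22:u+23]
        m=cv2.matchTemplate(S,t,cv2.TM_CCOEFF_NORMED);_,s,_,l=cv2.minMaxLoc(m)
        print(n,nm,(u,v),"shift",l[0]-12,l[1]-12,round(s,2),"pred/10mm",proj(d[n],np.array(pt)+[0,0,10])-proj(d[n],pt))
E
```

```text
-37 [array([299.5917, 280.9747]), array([358.5506, 279.5589])]
-59 [array([301.7405, 265.4296]), array([353.8785, 264.1689])]
scene table back-right (np.int64(279), np.int64(175)) shift -2 12 0.3 pred/10mm [-0.1538 -2.8889]
scene rest (np.int64(236), np.int64(200)) shift 0 0 1.0 pred/10mm [-0.3783 -3.0882]
scene table (np.int64(287), np.int64(180)) shift -9 10 0.59 pred/10mm [-0.1219 -2.9115]
side table back-right (np.int64(282), np.int64(197)) shift -12 -10 0.45 pred/10mm [-0.0234 -3.1636]
side rest (np.int64(238), np.int64(214)) shift 0 0 1.0 pred/10mm [-0.1487 -3.409 ]
side table (np.int64(290), np.int64(201)) shift 7 7 0.48 pred/10mm [-0.003 -3.197]
```

```bash
python3 - <<'E'
from plan import *
from plant import capture
d=pickle.load(open("cams.pkl","rb"))
n="scene";A=cv2.cvtColor(d[n]["image"],6);B=cv2.cvtColor(cv2.imread("pics/scene_t.png"),6)
for y in(-60,-80,-100,-120):
    u,v=proj(d[n],[842,y,119]).round().astype(int);print(y,u,v)
    print(A[v-16:v+10,u]);print(B[v-16:v+10,u])
E
```

```text
-60 259 188
[154 132 100  87 106 141 160 159 162 158 160 161 159 155 148 156 163 161
 162 163 163 165 163 163 165 164]
[161 141 106  96 113 149 167 168 169 167 168 168 164 162 155 157 161 160
 161 160 160 162 161 160 161 163]
-80 264 185
[157 158 156 157 151 144 148 153 158 156 161 164 162 156 156 151 154 161
 163 152 157 166 164 164 163 162]
[164 166 166 165 159 151 155 162 165 167 167 172 168 165 159 159 152 115
  73  94 142 162 159 160 160 160]
-100 268 182
[155 158 159 161 161 159 161 159 156 157 157 158 159 160 159 159 163 166
 163 165 166 162 161 161 150 149]
[163 162 167 168 168 166 168 165 163 165 167 167 168 168 163 162 162 163
 161 158 159 140  99  70 109 149]
-120 272 179
[158 159 157 155 157 159 158 160 160 157 159 158 161 163 159 156 158 164
 166 164 165 164 161 161 164 162]
[167 168 165 165 167 167 167 169 165 165 166 168 168 169 166 163 161 163
 160 160 160 159 160 158 161 154]
```

```bash
python3 - <<'E'
from plan import *
d=pickle.load(open("cams.pkl","rb"))
for n in("scene","side"):
  A=d[n]["image"].astype(int);B=cv2.imread(f"pics/{n}_t.png")[:,:,::-1].astype(int)
  def edge(I,u,v0,v1):
    s=I[v0:v1,u,0]-I[v0:v1,u,2]; return s
  y0,y1=(165,215) if n=="scene" else (185,235)
  for u in(262,268,274,280,290,300):
    for I in(A,B):
        s=(I[y0:y1,u,0]-I[y0:y1,u,2])<15
        print(n,u,"".join("#" if q else "." for q in s), end="  ")
    print()
E
```

```text
scene 262 ......................############################  scene 262 ..................################################  
scene 268 ..................################################  scene 268 ...............###################################  
scene 274 ..............####################################  scene 274 ...........#######################################  
scene 280 ..........########################################  scene 280 .......###########################################  
scene 290 .............#####################################  scene 290 ....##############################################  
scene 300 ..................############........############  scene 300 ...............################.......############  
side 262 ....................##############################  side 262 ...................###############################  
side 268 ..................################################  side 268 ...............###################################  
side 274 ...............###################################  side 274 ............######################################  
side 280 ............######################################  side 280 .........#########################################  
side 290 ..............####################################  side 290 .#################################################  
side 300 .................##############...################  side 300 .............##############.......################
```

```bash
cat >tab.py <<'E'
from plan import *
d0=pickle.load(open("cams.pkl","rb"))
def edge(I,u,v0,v1):
    s=cv2.GaussianBlur((I[:,:,0]-I[:,:,2]).astype(np.float32),(1,3),0)[v0:v1,u]
    hi=np.median(s[:4]);t=(hi+2)/2 if hi>20 else 20
    i=np.where(s<t)[0]
    if len(i)==0 or i[0]==0:return None
    i=i[0];return v0+i-1+(s[i-1]-t)/(s[i-1]-s[i])
def height(c,I,dbg=0):
    I=I.astype(int);rp=[];out=[]
    x0=840
    for y in range(-15,36,3):
        u,v=proj(c,[842,y,138]);u=int(round(u));v=int(v);e=edge(I,u,v-10,v+12)
        if e:rp.append(onz(c,u,e,138)[:2])
    rp=np.array(rp)
    f=np.polyfit(rp[:,1],rp[:,0],1);res=np.polyval(f,rp[:,1])-rp[:,0];k=abs(res-np.median(res))<4;f=np.polyfit(rp[k,1],rp[k,0],1)
    f=[np.tan(np.radians(4))*1.0,0];f[1]=np.median(rp[:,0]-f[0]*rp[:,1])
    for y in range(-140,-65,4):
        u,v=proj(c,[f[1]+f[0]*y,y,125]);u=int(round(u));v=int(v);e=edge(I,u,v-13,v+13)
        if e is None: continue
        a,b=ray(c,u,e);t=(f[1]+f[0]*a[1]-a[0])/(b[0]-f[0]*b[1]);out.append((a+t*b)[2])
    return f,np.median(out)-138,np.round(out,1)
if __name__=="__main__":
    from plant import capture
    for n in("scene","side"):
        print(n,"start",*height(d0[n],d0[n]["image"]));c=capture(n);print("now",*height(c,c["image"]))
E
python3 tab.py
```

```text
scene start [np.float64(0.06992681194351041), np.float64(846.2245243046539)] -15.797997680070125 [123.2 123.1 123.1 122.5 123.1 122.7 122.2 122.7 122.2 121.7 122.3 122.3
 122.2 121.6 122.1 121.7 120.9 121.5 121.2]
now [np.float64(0.06992681194351041), np.float64(846.3140233656349)] -5.961691220266175 [133.1 132.7 132.7 131.9 132.7 132.4 131.9 132.8 132.2 131.3 131.8 131.8
 132.  131.8 132.  131.8 132.3 132.2 130. ]
side start [np.float64(0.06992681194351041), np.float64(848.7577221235166)] -15.870692121665343 [122.6 122.6 122.5 122.2 122.4 122.1 122.1 121.9 122.1 121.8 121.8 121.6
 121.7 121.5 121.5 121.6 121.7 122.5 123.7]
now [np.float64(0.06992681194351041), np.float64(848.6434237915046)] -5.42896106688238 [132.6 132.6 132.8 132.6 132.5 132.3 132.7 133.3 132.5 133.1 132.6 132.9
 132.5 132.5 132.7 132.1 132.1 131.9 131.8]
```

```bash
python3 - <<'E'
from plan import *
from plant import capture
c=capture("wrist");pickle.dump(c,open("w5.pkl","wb"))
g=c["image"].astype(int)
im=g[20:260,230:420];m=((im.min(2)>120)&(im.max(2)-im.min(2)<30)).astype(np.uint8)
n,l,s,ce=cv2.connectedComponentsWithStats(m)
for i in range(1,n):
    if s[i,4]>150:print(s[i]+[230,20,0,0,0],ce[i]+[230,20])
gm=g.mean(2).astype(int)
for v in range(70,280,10):print(v,gm[v,250:400:4])
E
```

```text
[  235    20   185   139 12471] [331.5051  63.2714]
[ 295   97   47   50 1847] [318.007  121.7807]
[ 380   97   40  108 2235] [405.8045 159.9347]
[ 230  153   37  107 1315] [238.7681 202.3787]
[349 208  21  52 683] [358.6032 233.369 ]
70 [224 227 223 225 230 225 222 226 225 226 225 225 226 223 230 227 228 226
 227 225 228 227 223 225 224 226 225 225 226 226 225 225 225 223 225 223
 226 224]
80 [225 224 226 229 223 226 225 229 226 227 225 226 226 228 227 231 151  60
 147 220 226 224 227 223 225 226 227 227 227 225 227 226 223 226 222 226
 224 105]
90 [224 227 225 224 226 226 228 226 224 227 223  61  68  74  75  74  79  77
  79  80  80  81  75  62 225 227 227 227 225 227 225 227 226 224 225 221
  66 141]
100 [ 88  87 145 197 227 225 227 226 217  64  68  71  73  71 100 223 222 224
 228 224  87  75  66  78  78  71 193 225 226 225 226 225 226 227 198 211
 209 205]
110 [114  83  85  83  86  93 141 198  60  68  68  72 196 223 224 221 221 223
 225 226 225 224 195  74  74  77  67 227 228 227 223 228 228 176 209 210
 214 212]
120 [ 82  80  79  78  81  73  71  54  60  63  62  70 224 224 222 217
[... 1791 characters left out ...]
07  94 118 159 168 176 136  69  68  67  70  68  70
  66  70]
240 [120  73  69  90  94 101 100  92  95  88  73  83 101 103 109 107 113 107
 110 109 112 111 113 105  88 103 121 162 166 127 119 117 116  99  65  67
  66  67]
250 [121 114  85 110  74  61  80  95  92  90  78  81 100 106 110 104 111 104
 112 112 113 113 110 104  95 115 121 160 165 134 116 116 115 116 118 119
 118 117]
260 [120 125  72  73  69  70  73  89  93  95  85  79 101 104 107 107 111 106
 112 109 112 111 111 105  89 129 154 167 170 119 120 114 117 115 118 118
 115 117]
270 [113  87  73  70  73  69  69  71  89  95  92  53  63  67  64  67  64  66
  65  68  66  65  65  71  88 163 165 163 119 118 120 120 119 118 117 119
 113 115]
```

```bash

for i in 1 2 3 4 5 6 7 8; do
python3 -m inch '[0,0,-0.03,0,0,0,1, 0,0,0,0,0,0,1]' >/dev/null; python3 t.py; done
```

```text
tip [  1.2  -0.1 -43. ] th 33.7 tilt [-0.2  0.2] F [ 2.9 -1.6  2.5] M [-0.3  -0.31  0.04] j [0.11 0.59 0.76] w 25.7 t 27.4
tip [  0.9   0.1 -43.2] th 36.2 tilt [-0.1  0.2] F [ 4.1 -1.7  0.5] M [-0.33 -0.45  0.01] j [0.11 0.59 0.72] w 25.8 t 27.5
tip [  0.5   0.1 -43.3] th 38.7 tilt [-0.1  0.2] F [ 3.7 -1.7  0. ] M [-0.45 -0.56 -0.02] j [0.11 0.59 0.68] w 25.8 t 27.7
tip [  0.3   0.2 -43.3] th 41.2 tilt [-0.1  0.2] F [ 4.9 -1.8 -1.2] M [-0.45 -0.67 -0.01] j [0.11 0.59 0.63] w 25.8 t 27.9
tip [  0.5   0.1 -43.3] th 43.8 tilt [-0.1  0.2] F [ 5.  -1.9 -0.8] M [-0.45 -0.82 -0.01] j [0.11 0.59 0.59] w 25.8 t 28.0
tip [  0.7   0.  -43.3] th 46.4 tilt [-0.1  0.2] F [ 5.9 -1.5 -1.3] M [-0.59 -0.88 -0.09] j [0.11 0.59 0.54] w 26.0 t 28.2
tip [  0.9  -0.  -43.2] th 48.9 tilt [-0.1  0.2] F [ 4.8 -1.6 -1.5] M [-0.71 -0.9  -0.08] j [0.11 0.59 0.5 ] w 25.9 t 28.4
tip [  0.9  -0.1 -43.2] th 51.5 tilt [-0.1  0.2] F [ 5.  -2.  -1.3] M [-0.71 -0.98  0.01] j [0.11 0.59 0.45] w 26.0 t 28.5
```

```bash

python3 -m inch '[0,0,0,0.0016,0.002,0.004,1, 0,0,0,0,0,0,1]' >/dev/null; python3 t.py
for i in 1 2 3; do
python3 -m inch '[0,0,0,0,0,0.004,1, 0,0,0,0,0,0,1]' >/dev/null; python3 t.py; done
```

```text
tip [  1.6   0.3 -46.4] th 51.4 tilt [0.  0.2] F [ 3.1 -2.3  4.3] M [-0.69 -0.22 -0.13] j [0.11 0.59 0.45] w 25.5 t 28.7
tip [  1.7   0.2 -49.4] th 51.5 tilt [-0.   0.2] F [ 3.1 -2.5  7.4] M [-0.76 -0.1  -0.09] j [0.11 0.58 0.45] w 25.8 t 28.9
tip [  1.8   0.2 -51.8] th 51.5 tilt [-0.   0.2] F [ 0.8 -2.9 14.8] M [-0.89  0.28 -0.07] j [0.11 0.58 0.45] w 25.8 t 29.0
tip [  3.4   0.6 -53. ] th 51.5 tilt [-0.2  0.2] F [-2.1 -1.2 31.5] M [-0.27  0.79 -0.07] j [0.11 0.57 0.45] w 26.3 t 29.2
```

```bash

python3 -m inch '[0,0,0,0,0,-0.004,1, 0,0,0,0,0,0,1]' >/dev/null; python3 t.py
python3 -m inch '[0,0,0.03,0,0,0,1, 0,0,0,0,0,0,1]' >/dev/null; python3 t.py
python3 -m inch '[0,0,0.03,0,0,0,1, 0,0,0,0,0,0,1]' >/dev/null; python3 t.py
python3 -m inch '[0,0,-0.03,0,0,0,1, 0,0,0,0,0,0,1]' >/dev/null; python3 t.py
python3 -m inch '[0,0,-0.03,0,0,0,1, 0,0,0,0,0,0,1]' >/dev/null; python3 t.py
python3 -m inch '[0,0,-0.03,0,0,0,1, 0,0,0,0,0,0,1]' >/dev/null; python3 t.py
python3 tab.py | grep -v start | cut -c1-100
python3 - <<'E'
from plant import capture
import numpy as np,cv2
g=capture("wrist")["image"].astype(int)
im=g[20:260,260:400];m=((im.min(2)>120)&(im.max(2)-im.min(2)<30)).astype(np.uint8)
n,l,s,ce=cv2.connectedComponentsWithStats(m)
for i in range(1,n):
    if s[i,4]>150:print(s[i]+[260,20,0,0,0],ce[i]+[260,20])
E
```

```text
tip [  1.9   0.5 -52.5] th 51.5 tilt [-0.1  0.2] F [3.  0.1 6.9] M [-0.18 -0.2  -0.08] j [0.11 0.57 0.45] w 26.1 t 29.4
tip [  1.8   0.6 -52.6] th 48.8 tilt [-0.   0.2] F [ 3.6 -0.9  8.5] M [-0.33 -0.27 -0.01] j [0.11 0.57 0.5 ] w 25.7 t 29.5
tip [  1.6   0.6 -52.6] th 46.3 tilt [-0.   0.2] F [ 3.2 -1.5  9.1] M [-0.31 -0.31  0.04] j [0.11 0.58 0.54] w 25.3 t 29.7
tip [  1.9   0.6 -52.6] th 49.1 tilt [-0.   0.2] F [ 3.4 -0.8  7.7] M [-0.27 -0.27  0.02] j [0.11 0.57 0.49] w 25.8 t 29.9
tip [  1.9   0.5 -52.6] th 51.7 tilt [-0.   0.2] F [ 2.5 -1.5  7.2] M [-0.31 -0.31 -0.03] j [0.11 0.57 0.45] w 26.0 t 30.0
tip [  1.9   0.6 -52.6] th 54.3 tilt [-0.   0.2] F [ 2.6 -0.5  8.2] M [-0.36 -0.42 -0.06] j [0.11 0.57 0.4 ] w 26.0 t 30.2
 122.2 121.6 122.1 121.7 120.9 121.5 121.2]
now [np.float64(0.06992681194351041), np.float64(846.2958157007538)] -6.124964690482898 [132.1 132. 
 131.7 131.4 131.9 131.2 130.5 131.1 130.1]
 121.7 121.5 121.5 121.6 121.7 122.5 123.7]
now [np.float64(0.06992681194351041), np.float64(848.652145273783)] -5.978764815747695 [132.2 132.2 
 132.2 132.2 132.6 131.9 132.3 131.8 132. ]
[ 308   20   92  164 8100] [369.63580247  85.66493827]
[ 295   97   48   50 1880] [318.66808511 121.76914894]
[ 260  121   29   81 1343] [271.80714818 162.73045421]
[350 160  24  51 566] [360.88339223 185.14664311]
[274 191  16  23 237] [282.7257384  203.35864979]
[349 217  20  43 451] [358.827051   239.42128603]
```

```bash

python3 -m inch '[0,0,0,0.0011,0.0015,0,1, 0,0,0,0,0,0,1]' >/dev/null; python3 t.py
for i in 1 2 3 4; do
python3 -m inch '[0,0,-0.08,0,0,0,1, 0,0,-0.08,0,0,0,1, 0,0,-0.08,0,0,0,1, 0,0,0,0,0,0,1]' >/dev/null; python3 t.py; done
python3 tab.py | grep  now | cut -c1-100
```

```text
tip [  2.2   0.7 -52.6] th 54.1 tilt [0.1 0.1] F [ 1.3 -1.5 10.6] M [-0.36  0.22 -0.04] j [0.11 0.58 0.41] w 25.6 t 30.5
tip [  1.9   0.8 -52.6] th 75.1 tilt [0.1 0.1] F [ 0.5 -2.  11.1] M [-0.15  0.38  0.08] j [0.11 0.58 0.04] w 26.1 t 30.9
tip [  1.5   0.8 -52.6] th 95.8 tilt [0.1 0.1] F [ 0.2 -1.3 11.1] M [-0.26  0.56  0.08] j [ 0.11  0.58 -0.32] w 25.6 t 31.2
tip [  1.2   0.7 -52.6] th 116.4 tilt [0.2 0.1] F [ 0.2 -1.3 13.2] M [-0.44  0.64  0.11] j [ 0.11  0.58 -0.68] w 25.8 t 31.5
tip [  1.    0.5 -52.7] th 137.0 tilt [0.2 0.2] F [-1.1 -1.9 12.8] M [-0.66  0.69  0.09] j [ 0.11  0.58 -1.04] w 25.8 t 31.9
now [np.float64(0.06992681194351041), np.float64(846.2925221650715)] -10.721183632836187 [127.6 126.
now [np.float64(0.06992681194351041), np.float64(848.6655266239753)] -10.693936276030286 [127.7 127.
```

```bash

python3 -m inch '[0,0,0.02,0,0,0.002,1, 0,0,0.02,0,0,0,1, 0,0,0,0,0,0,1]' >/dev/null; python3 t.py
python3 -m inch '[0,0,0.02,0,0,0,1, 0,0,0,0,0,0,1]' >/dev/null; python3 t.py
python3 -m inch '[0,0,0.02,0,0,0,1, 0,0,0,0,0,0,1]' >/dev/null; python3 t.py
python3 -m inch '[0,0,0.02,0,0,0,1, 0,0,0,0,0,0,1]' >/dev/null; python3 t.py
python3 -m inch '[0,0,0.02,0,0,0,1, 0,0,0,0,0,0,1]' >/dev/null; python3 t.py
```

```text
tip [  2.1   0.5 -52.9] th 133.2 tilt [0.1 0.2] F [-2.2 -3.  24.1] M [-0.53  1.16  0.05] j [ 0.11  0.58 -0.97] w 25.7 t 32.2
tip [  2.1   0.6 -52.9] th 131.5 tilt [0.1 0.2] F [-1.8 -2.8 24.5] M [-0.56  1.21  0.08] j [ 0.11  0.58 -0.94] w 26.0 t 32.4
tip [  2.    0.6 -52.9] th 129.7 tilt [0.1 0.2] F [-2.4 -3.1 24.7] M [-0.52  1.25  0.09] j [ 0.11  0.58 -0.91] w 25.9 t 32.5
tip [  2.    0.6 -52.9] th 128.0 tilt [0.1 0.2] F [-2.  -1.5 24. ] M [-0.53  1.32  0.1 ] j [ 0.11  0.58 -0.88] w 25.4 t 32.7
tip [  1.9   0.6 -52.9] th 126.3 tilt [0.1 0.2] F [-1.7 -2.7 25.8] M [-0.51  1.28  0.11] j [ 0.11  0.58 -0.85] w 26.1 t 32.9
```

```bash

python3 -m inch '[0,0,0,0,0,-0.011,1, 0,0,0,0,0,-0.011,1, 0,0,0,0,0,0,1]' >/dev/null; python3 t.py
python3 tab.py | grep  now | cut -c1-100
python3 -m inch '[0,0,0.08,0,0,0,1, 0,0,0.08,0,0,0,1, 0,0,0.08,0,0,0,1, 0,0,0.04,0,0,0,1, 0,0,0,0,0,0,1]' >/dev/null; python3 t.py
python3 tab.py | grep  now | cut -c1-100
```

```text
tip [  1.6   1.1 -36.3] th 126.3 tilt [0.1 0.1] F [ 0.   0.1 -0.3] M [-0.03  0.6  -0.01] j [ 0.11  0.61 -0.85] w 26.1 t 33.1
now [np.float64(0.06992681194351041), np.float64(846.2591129972657)] -10.777152679813298 [127.4 126.
now [np.float64(0.06992681194351041), np.float64(848.7252392174731)] -10.720428954145405 [127.6 127.
tip [  1.8   0.9 -37.6] th 102.2 tilt [0.1 0.1] F [ 1.  -0.5 -0.7] M [-0.02  0.2   0.07] j [ 0.11  0.61 -0.43] w 26.0 t 33.6
now [np.float64(0.06992681194351041), np.float64(846.1972602773355)] -9.799756178774487 [128.  128.8
now [np.float64(0.06992681194351041), np.float64(848.5502572506174)] -9.80865000117467 [129.6 129.3
```

```bash

python3 -m inch '[0,0,-0.04,0,0,0.006,1, 0,0,0,0,0,0.007,1, 0,0,0,0,0,0.004,1, 0,0,0,0,0,0,1]' >/dev/null; python3 t.py
python3 -m inch '[0,0,0,0,0,0.003,1, 0,0,0,0,0,0,1, 0,0,0,0,0,0,1]' >/dev/null; python3 t.py
```

```text
tip [  1.8   0.7 -51.4] th 105.7 tilt [0.1 0.1] F [ 0.1 -1.  -4.2] M [-0.05  0.25  0.08] j [ 0.11  0.58 -0.49] w 26.2 t 34.1
tip [  2.2   0.6 -52.7] th 105.7 tilt [0.1 0.2] F [-1.9 -0.3  6.5] M [-0.17  1.05  0.08] j [ 0.11  0.58 -0.49] w 25.8 t 34.3
```

```bash

python3 -m inch '[0,0,0,0,0,0,1, 0,0,0,0,0,0,1, 0,0,0.08,0,0,0,1, 0,0,0.08,0,0,0,1, 0,0,0.08,0,0,0,1, 0,0,0.08,0,0,0,1, 0,0,0.08,0,0,0,1, 0,0,0.08,0,0,0,1, 0,0,0.08,0,0,0,1, 0,0,0.08,0,0,0,1]' >/dev/null; python3 t.py
python3 -m inch '[0,0,0.08,0,0,0,1, 0,0,0.08,0,0,0,1, 0,0,0.08,0,0,0,1, 0,0,0.08,0,0,0,1, 0,0,0.08,0,0,0,1, 0,0,0.08,0,0,0,1, 0,0,0.08,0,0,0,1, 0,0,0.08,0,0,0,1]' >/dev/null; python3 t.py
python3 -m inch '[0,0,0.08,0,0,0,1, 0,0,0.08,0,0,0,1, 0,0,0.08,0,0,0,1, 0,0,0.08,0,0,0,1, 0,0,0.08,0,0,0,1, 0,0,0,0,0,0,1, 0,0,0,0,0,0,1]' >/dev/null; python3 t.py
sed -i 's/f=\[np.tan(np.radians(4)).*/g=f;f=[np.tan(np.radians(YAW)),0];f[1]=np.median(rp[:,0]-f[0]*rp[:,1])/; s/return f,np.median/return np.degrees(np.arctan(g[0])),np.median/' tab.py
for y in 3.3 4; do sed "1i YAW=$y" tab.py > tab2.py; python3 tab2.py; done
```

```text
tip [  3.    0.4 -52.7] th 50.4 tilt [-0.   0.2] F [-0.3 -1.3  6.3] M [-0.31  0.87  0.3 ] j [0.11 0.58 0.47] w 25.5 t 35.1
tip [  3.2  -0.4 -52.7] th 355.4 tilt [-0.   0.2] F [-1.4 -4.1  6.9] M [-1.06  0.93  0.23] j [0.11 0.58 1.43] w 25.5 t 35.8
tip [  2.6  -0.6 -52.8] th 321.3 tilt [0.  0.2] F [-1.1 -3.6  6.4] M [-1.27  1.18 -0.11] j [0.11 0.58 2.03] w 25.8 t 36.4
scene start 2.198334924292434 -16.96787116882126 [121.6 121.5 121.  121.7 121.4 120.8 120.8 121.5 121.  120.6 121.2 121.1
 120.5 121.1 121.1 120.8 120.1 120.7 120.4]
now 3.6537309498937884 -3.0750150979197315 [134.8 134.9 134.9 135.  134.9 135.3 135.3 135.4 134.7 135.4 135.1 134.5
 135.1 135.  135.  134.2 134.7 134.8 134.1]
side start 6.109093557893871 -16.849749804710086 [121.4 121.4 121.2 121.4 121.2 121.2 121.2 121.  121.2 120.9 121.  120.8
 120.9 120.8 121.  121.1 121.9 123.1 123.1]
now 6.186841221811904 -2.6280192874512522 [136.  135.5 135.6 135.4 135.5 135.6 135.1 135.3 134.9 135.1 135.4 135.4
 135.3 135.3 134.9 135.6 136.2 134.9 134.9]
scene start 2.198334924292434 -15.797997680070125 [123.2 123.1 123.1 122.5 123.1 122.7 122.2 122.7 122.2 121.7 122.3 122.3
 122.2 121.6 122.1 121.7 120.9 121.5 121.2]
now 2.340029160477361 -1.751218733821247 [136.3 136.3 136.4 136.3 136.5 136.2 136.7 136.7 136.1 136.5 136.1 136.1
 135.7 136.5 135.9 135.2 135.7 135.8 134.8]
side start 6.109093557893871 -15.870692121665343 [122.6 122.6 122.5 122.2 122.4 122.1 122.1 121.9 122.1 121.8 121.8 121.6
 121.7 121.5 121.5 121.6 121.7 122.5 123.7]
now 6.209658084414417 -1.850152921997278 [137.2 137.2 136.6 136.7 136.4 136.5 136.1 136.2 135.8 136.  136.1 136.3
 135.9 135.9 136.1 135.6 136.1 136.8 135.6]
```

```bash

python3 -m inch '[0,0,0.08,0,0,0,1, 0,0,0.08,0,0,0,1, 0,0,0.08,0,0,0,1, 0,0,0.08,0,0,0,1, 0,0,0.08,0,0,0,1, 0,0,0.08,0,0,0,1, 0,0,0.07,0,0,0,1, 0,0,0,0,0,0,1, 0,0,0,0,0,0,1]' >/dev/null; python3 t.py
sed "1i YAW=3.3" tab.py > tab2.py; python3 tab2.py | grep -A1 now
```

```text
tip [  2.2  -0.1 -52.9] th 274.0 tilt [0.1 0.2] F [-2.2 -2.5  5.6] M [-0.77  1.28 -0.09] j [0.11 0.58 2.85] w 25.7 t 37.4
now 3.961613995441871 -0.21257290088419722 [138.1 137.8 137.4 138.3 137.9 137.9 137.1 137.9 137.8 137.  138.1 137.6
 137.8 138.3 138.3 137.4 138.  137.5 136.4]
--
now 6.353975468472352 0.11334553678921111 [138.5 138.4 139.  138.6 138.8 138.9 138.3 138.6 138.1 138.2 138.1 138.1
 137.8 138.  137.6 137.7 137.9 137.9 137.6]
```

```bash

python3 -m inch '[0,0,0,0,0,-0.0015,1, 0,0,0,0,0,0,-0.4, 0,0,0,0,0,0,-0.4, 0,0,0,0,0,0,-0.4, 0,0,0,0,0,0,-0.4, 0,0,0,0,0,0,-0.4, 0,0,0,0,0,0,-0.4, 0,0,0,0,0,0,-0.4]'
python3 -m inch '[0,0,0,0,0,-0.01,-0.4, 0,0,0,0,0,-0.03,-0.4, 0,0,0,0,0,-0.04,-0.4, 0,0,0,0,0,-0.04,-0.4, 0,0,0,0,0,-0.04,-0.4, 0,0,0,0,0,0,-0.4, 0,0,0,0,0,0,-0.4]'
python3 t.py;python3 tab2.py | grep -A1 now
python3 - <<'E'
from plan import *
from plant import capture
for n in("scene","side"):
    c=capture(n);d=pickle.load(open("cams.pkl","rb"))[n]
    D=np.abs(c["image"].astype(int)-d["image"]).max(2)
    for nm,p in(("mask",[560,330,12]),):pass
    for nm,(u,v,w) in {"maskS":((245,309,26) if n=="scene" else (245,315,26)),"tapeS":((364,269,14) if n=="scene" else (368,284,14))}.items():
        print(n,nm,(D[v-w:v+w,u-w:u+w]>45).mean())
c=capture("wrist");cv2.imwrite("pics/w6.png",c["image"][:,:,::-1]);pickle.dump(c,open("w6.pkl","wb"))
for h in(-52,-59): # predicted boss top / grip top pixels
    q=np.radians(274);print(h,proj(c,P+(h+163)*Z),proj(c,P+(h+191)*Z+75*(np.cos(q)*X+np.sin(q)*Y)))
im=c["image"][:300].astype(int);m=((im.min(2)>120)&(im.max(2)-im.min(2)<30)).astype(np.uint8)
n,l,s,ce=cv2.connectedComponentsWithStats(m)
for i in range(1,n):
    if 300<s[i,4]<1500:print(s[i],ce[i])
E
```

```text
time: 38.12
tool_pos: [638.1, -38.8, 188.0]
tcp_rot: [-2.672, -0.034, -1.579]
contact_force: [0.2, 0.1, 0.0]
grip_width: 63.4
finger_force: 0.0
time: 38.7
tool_pos: [580.2, -34.6, 304.8]
tcp_rot: [-2.667, -0.036, -1.579]
contact_force: [-0.2, 0.6, -0.8]
grip_width: 64.1
finger_force: 0.0
tip [ 4.8  0.8 78.8] th 274.1 tilt [-0.3  0.2] F [0.8 0.6 2.1] M [ 0.13  0.32 -0.09] j [0.09 0.83 2.87] w 64.1 t 38.7
now 2.4955970750111374 -0.3615306288654665 [138.1 137.9 137.4 138.1 137.6 137.6 137.  137.9 137.6 137.2 137.9 137.6
 137.7 138.2 138.2 137.5 137.8 137.6 136.2]
--
now 6.154121570627241 0.08568698548810971 [138.4 138.3 138.9 138.6 138.8 138.8 138.3 138.7 138.  138.2 138.  138.1
 137.8 138.  137.5 137.6 137.9 137.7 137.7]
scene maskS 0.0
scene tapeS 0.03571428571428571
side maskS 0.0
side tapeS 0.03571428571428571
-52 [322.166  243.1346] [323.1718 132.7525]
-59 [322.0541 240.4614] [323.0053 132.8541]
[318 119  22  22 365] [328.4986 129.4384]
[287 164  20  77 583] [297.036  203.1441]
[ 81 183  17  96 486] [ 89.4177 228.142 ]
[152 249  15  32 375] [159.264  264.2293]
```

```bash
python3 -c "
from plant import *
print(close_job())"
```

```text
the job is handed in; nothing more can be done
None
```

The job is handed in. The crank is home in the collar as far as I can tell (the hexagon stayed engaged when lifted 16 mm, then slid back to a firm stop). By camera the lift table is within about 0.5 mm of the fixed rest, and I let go at about 38 s of the 72 s allowed. The roll of masking tape and the tape measure looked unmoved. I did not check the sanding block, and no verdict came back.

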